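# Slide a filter holder home under the microscope's ring light

## Task

Take the filter holder by its blue handle, lay it flat on the microscope stage with its rounded nose between the two guide rails, and slide it in under the ring light and the sprung clips until you feel it come up against the sprung end buffer. Seat it gently: press the buffer in by about a millimetre, never hard enough to bottom it, then let go and leave the holder resting against the buffer. Keep the holder and yourself clear of the ring light and the lens, and leave the other things on the desk where they are.

Things in the scene. Friction and masses are not known exactly. Their poses are not given: they have to be found in the camera images.
- holder: Loose filter holder, 0.24 to 0.38 kg. Aluminium plate 145 mm long (x -45 to +100), 80 mm wide (y), 10 mm thick, nose edge (+x end) rounded; a round dark frame 54 mm across with a white membrane, centre at x = +47, stands 4 mm above it. A blue upright handle at the rear. Origin on the underside below holder_mid; x towards the nose, z up. Centre of mass about 17 mm behind the origin.
- holder_mid (a point): Point on the holder's centre line, 5 mm above its underside, at the body's origin in x and y; axes as the holder's.
- handle (a point): Centre of the holder's blue handle: an upright block 52 mm long (holder x), 14 mm thick (holder y), from 2 mm to 38 mm above the underside; this point is 20 mm above the underside and 70 mm behind holder_mid. The handle stands free of the plate on both sides; grip it across its 14 mm.
- nose (a point): Middle of the holder's nose edge, 100 mm ahead of holder_mid, 5 mm above the underside.
- scope: Digital inspection microscope, fixed for the episode: base 340 x 190 mm, carrying stage, guide rails, clips, stop and optics. Origin: on the desk under the lens axis; +x is the direction in which the holder is slid in (away from the robot), z up. The base spans x -175 to +165 mm; column (32 mm thick, 370 mm high) at x = +135 mm.
- stage (a point): Point on the dark stage surface, on the lens axis, 28 mm above the desk; axes as the microscope's. The stage is flat from x = -175 to +110 mm, 140 mm wide. Two guide rails, 8 mm high, inner faces 83 mm apart (holder 80 mm), run from x = -62 to +60 mm; in front of that they flare to a mouth about 91 mm wide at x = -80 mm.
- clips (a point): Point on the stage midway between the knees of two sprung steel clips, 8 mm beyond the lens axis. Their fingers, 34 mm either side of the centre line, point to the robot: knees 7 mm above the stage, upturned tips 22 mm nearer the robot and about 16 mm up. The nose lifts them as it passes; they press the plate with about 0.9 N each. Sliding the holder takes about 3 to 9 N in all, at times a little more as the nose passes under them.
- head: The overhanging optics, fixed to the microscope; origin: centre of the underside of the black ring light (80 mm across, 22 mm high), on the lens axis 34 mm above the stage; axes as the microscope's. The lens (54 mm across) and the camera (56 mm square) stand above it up to 249 mm above the desk. None of this may be touched.
- stop: End stop at the back of the stage: a fixed aluminium bracket (front face at x = +67 mm of its frame) with a brass adjusting screw that carries a black sprung buffer bar, 34 mm wide. Origin and axes as stage. The face of the free buffer lies somewhere between x = +30 and +60 mm, depending on how the screw has been left set: this setting is not given and must be felt. The buffer gives 4 N per mm and bottoms after 2 mm (8 N), then is rigid.
- membrane_box: Bystander: white box 160 x 110 x 22 mm with membranes, its lid standing open to 142 mm at its +y side; about 0.45 kg. Origin under its centre.
- amber_bottle: Bystander: amber bottle, 40 mm across, 75 mm high. Origin under its centre.
- oil_bottle: Bystander: yellow sample bottle, 44 mm across, 90 mm high. Origin under its centre.
- beaker: Bystander: small glass beaker, 54 mm across, 68 mm high. Origin under its centre.
- petri_dish: Bystander: lidded clear dish, 92 mm across, 17 mm high. Origin under its centre.
- tweezers: Bystander: steel tweezers lying flat, 120 mm long, 8 mm high. Origin under their centre.
- mouse: Bystander: black computer mouse, about 62 mm across, 33 mm high. Origin under its centre.
Things that resemble listed ones, but are neither listed nor needed, are in the scene too. What is meant by the holder is not green, and is the larger of those in its own colour.

How it is judged:
On the way, in this order (a step that is already met when the one before it is completed fails the run):
1. the holder lies flat and square on the stage, its nose in the guide rails but not yet under the clips (y of nose in the frame of stage between -0.0035 and 0.0035 m and angle between the x axis of holder and the x axis of scope, either way round below 0.06 rad and angle between holder's own z axis and vertical below 0.05 rad and z of nose in the frame of stage between 0.002 and 0.008 m and x of nose in the frame of stage between -0.075 and -0.012 m), for 0.1 s.
2. the holder, slid along the stage in the rails, presses the end buffer with more than 2 N (y of nose in the frame of stage between -0.0035 and 0.0035 m and angle between the x axis of holder and the x axis of scope, either way round below 0.06 rad and angle between holder's own z axis and vertical below 0.05 rad and z of nose in the frame of stage between 0.002 and 0.008 m and x of nose in the frame of stage above 0.028 m and contact force between holder and stop above 2 N), for 0.2 s.
At the end, for the whole second after the job is handed in: The holder lies at rest and released, flat on the stage (within 3 degrees and 3 mm of height), square in the guide rails (nose within 3.5 mm of the centre line, within 3.4 degrees), its nose 28 to 64 mm beyond the lens axis and still bearing on the end buffer (more than 0.3 N) (y of nose in the frame of stage between -0.0035 and 0.0035 m and angle between the x axis of holder and the x axis of scope, either way round below 0.06 rad and angle between holder's own z axis and vertical below 0.05 rad and z of nose in the frame of stage between 0.002 and 0.008 m and x of nose in the frame of stage between 0.028 and 0.064 m and contact force between holder and stop above 0.3 N and linear speed of holder below 0.01 m/s); the robot touches nothing.
It fails at once if the buffer is bottomed: pressed with more than 10 N (contact force between holder and stop above 10 N).
It fails at once if the ring light, lens or camera is touched (contact force between head and anything else above 0.5 N).
It fails at once if a bystander (box, bottle, beaker, dish, tweezers or mouse) is moved by more than 20 mm (distance of any of membrane_box, amber_bottle, oil_bottle, beaker, petri_dish, tweezers, mouse from where it was at the start of the episode above 0.02 m).
It also fails if it takes over 70 s, if anything falls off the work surface, if the arm or the gripper's body presses on something with over 40 N, if the wrist force passes 120 N, or if a joint passes its speed limit or range.

## Robot

A 6-joint arm with a two-finger parallel gripper is mounted at the origin on the work surface. World frame = base frame: x ahead of the robot, y to its left, z up, the work surface at z = 0. Lengths are in m, angles in rad, forces in N, time in s.
With the tool pointing down it reaches from about 0.375 to 0.9 m from the base axis. Payload 3.1 kg.
Tool frame: the origin (TCP) lies midway between the tips of the shut fingers; the grasp point (between the pads) lies 19 mm behind it; z points along the fingers, y is the direction in which the jaws open and shut (so a half turn about z gives the same grasp; the last joint's range is limited). The gripper opens to 87 mm and grips with 3 to 60 N. Pads are 19 mm wide; open, the fingers measure 117 mm over their backs; the gripper's body (75 mm by 190 mm) begins 51 mm behind the grasp point.
Start: joints at [0.963, 0.527, 1.433, -0, 1.181, -0.178], TCP at [0.26, 0.568, 0.223] pointing down, gripper open.
Joint ranges: [-3.08, 3.08], [-0.75, 2.2], [0.22, 2.44], [-1.43, 4.57], [0, 2.65], [-2.85, 2.85]. Speed limits (rad/s): [2.79, 2.79, 3.14, 3.14, 3.14, 3.14].

## Interface

Orientations are given as a unit quaternion [x, y, z, w].
In Python, from rig import robot gives the robot as it stands.
- The arm moves only by the tool move_arm, never from a script. Its argument "rows" is one flat list of numbers, 7 for each row, row after row: the shift along the world's x, y, z in mm, then the turn, a rotation vector about the world's x, y, z in rad, then the closure, from 0 (fully open) to 1 (shut). A call has 1 to 12 rows; each row shifts and turns the commanded pose from where the row before left it; what a row does not reach is not made up. A row lasts 1/10 s, in which the tool goes at most 50 mm and 8.59 degrees, less where a joint would pass 70% of its speed; a pose out of reach is approached as far as the arm can. A call with a gripper value outside its range is refused whole. The fingers move at their own pace and stop on an object; "grip_force" is the grip in N (left out, the last holds). Time passes only in rows, so rows that do not move let the fingers close. It gives the time, the measured TCP pose, the force and the opening at its end, in the units of the state.
- robot.get_obs(): the state, without advancing time (a new reading comes with each control period).
- robot.camera(name): name is "scene" or "top" or "wrist"; returns a dict with "color" (400x640x3 uint8, red, green, blue), "z_map" (400x640 float32, m along the optical axis (not along the pixel's ray), 0 where there is no reading), "camera_matrix" (3x3 intrinsics, pixels), "distortion" ([k1, k2, p1, p2, k3] as OpenCV has them; the pictures are not rectified), "R" (3x3) and "t" (3): a world point X has camera coordinates R X + t; the wrist camera has in their place "tool_from_camera" (4x4, takes a point from camera to tool coordinates, whose origin is the TCP and whose axes are the flange's). Camera axes: x right, y down, z forward; pixel columns grow to the right and rows downward; lengths in m; the calibration is good to about 2 mm. A picture is of the moment at which its call begins: read the wrist's pose just before it.
- robot.hand_in(): hands the job in, once; it reports no verdict.
Trained networks look in the newest picture that a camera, given by its name, has taken for a name from the list of things; names that differ only in an ending like _2 or _b are one class to them, and where a whole thing is asked for, a point or a joint stands for the part that bears it (a point fixed in the world has none). Each returns a list of dicts, best first, with "conf" (0 to 1); they miss things now and then, are a little off and sometimes report something else, mostly with a low value. They report only what shows in the picture. A call takes as long as a camera call. They do not tell look-alikes from the thing itself.
- robot.search_frame(camera, thing): "at" ([column, row] in pixels, amid what is visible of it).
- robot.spot_point(camera, thing): "at" ([column, row] in pixels: a listed point, or the origin of a listed thing).
The state is a dict: "time": time; "q": joint angles; "joint_velocities": joint speeds; "joint_torque": joint torques, N m; "position": TCP position; "tool_rot": TCP orientation; "ft_force": force on the tool from outside, world axes, zero at the start; "moment": the same for the moment, N m; "grip_width": finger opening in m.
Only numpy, scipy, OpenCV 4.12 (cv2) and the standard library are available. Lean on these libraries where they do the work, as an engineer would, in place of code of your own. Each camera call takes 0.05 s, during which the arm holds its last target.

## Working session

There is one attempt and no reset: what is moved stays moved. The work goes in short steps, Python scripts to look and compute and a tool call to move; the robot and the scene stay as the last step left them, time stands still between calls to the robot, and variables do not carry over. Pictures are saved under pics/ and viewed, and the job is handed in when it is done.

Besides the shell and the picture viewer there is one more tool, called after "Emit:" as name(argument=value, ...), one argument or row to a line, values as JSON. move_arm: Moves the arm, as the interface text tells. Its arguments: {"type":"object","properties":{"rows":{"type":"array","items":{"type":"number"}},"grip_force":{"type":"number"}},"required":["rows"]}

```bash
ls; mkdir -p pics; cat > h.py <<'E'
import numpy as np, cv2
from rig import robot
def save(c,n):
    cv2.imwrite('pics/'+n, c['color'][:,:,::-1])
E
python3 - <<'E'
from h import *
import pickle
print(robot.get_obs())
d={}
for n in ['scene','top','wrist']:
    c=robot.camera(n); save(c,n+'0.png'); d[n]=c
    print(n,{k:c[k] for k in c if k not in('color','z_map')})
    for t in ['holder','handle','nose','holder_mid','stage','scope','clips','stop','head']:
        for f in (robot.search_frame,robot.spot_point):
            try: print(n,t,f.__name__,[(np.round(r['at']).tolist(),round(r['conf'],2)) for r in f(n,t)])
            except Exception as e: print(t,e)
pickle.dump(d,open('d0.pkl','wb'))
E
```

```text
pics
{'time': 0.0, 'q': array([ 9.62486977e-01,  5.28467978e-01,  1.43393511e+00,  1.27807255e-05,
        1.18137649e+00, -1.78512777e-01]), 'joint_velocities': array([-3.24146342e-04,  1.95850649e-03, -2.51892618e-04,  6.67734582e-04,
        7.22661178e-04, -1.89345476e-06]), 'joint_torque': array([-1.46809482e-03, -4.40045285e+01, -1.76588988e+01,  6.31916709e-02,
        5.83793269e-02, -1.58177918e-04]), 'position': array([0.25997295, 0.56754548, 0.22156009]), 'tool_rot': array([ 2.13250304e-01,  9.76996987e-01, -1.00766311e-03, -4.24626524e-04]), 'ft_force': array([-0.5620425 ,  0.27910166,  0.05128587]), 'moment': array([0.00559065, 0.00395029, 0.03902828]), 'grip_width': 0.08732689952443522}
scene {'camera_matrix': array([[478.75591297,   0.        , 324.76607772],
       [  0.        , 478.75591297, 202.14012562],
       [  0.        ,   0.        ,   1.        ]]), 'distortion': array([-0.05448454,  0.        ,  0.        ,  0.        ,  0.        ]), 'R': array([[ 0.47622053,  0.87910587,  0.01966907],
       [ 0.67831119, -0.35303004, -0.64440959],
       [-0.55956048,  
[... 3542 characters left out ...]
e-04],
       [-7.81913797e-04, -3.01502605e-01,  9.53465032e-01,
        -1.62004477e-01],
       [ 0.00000000e+00,  0.00000000e+00,  0.00000000e+00,
         1.00000000e+00]])}
wrist holder call [([268.0, 254.0], 0.88)]
wrist holder call [([234.0, 265.0], 0.57)]
wrist handle call [([267.0, 256.0], 0.98)]
wrist handle call [([171.0, 286.0], 0.88)]
wrist nose call [([266.0, 255.0], 0.74)]
wrist nose call [([305.0, 250.0], 0.66)]
wrist holder_mid call [([265.0, 258.0], 0.98)]
wrist holder_mid call []
wrist stage call []
wrist stage call []
wrist scope call []
wrist scope call []
wrist clips call []
wrist clips call []
wrist stop call []
wrist stop call []
wrist head call []
wrist head call []
```

View pics/scene0.png

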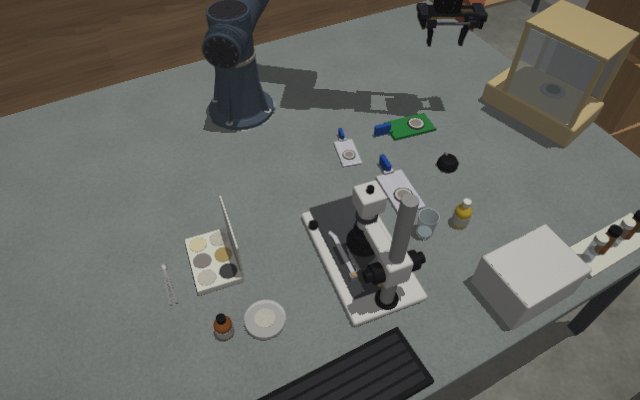

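View pics/top0.png

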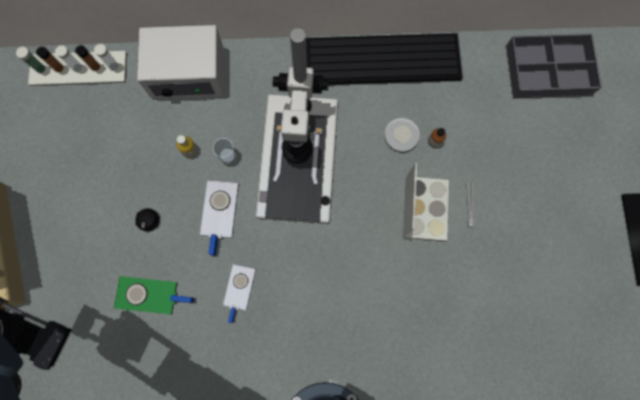

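View pics/wrist0.png

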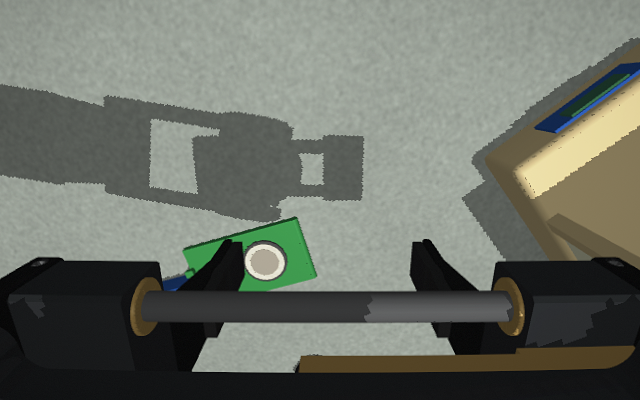

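```bash
cat >> h.py <<'E'
def cloud(c):
    """world xyz per pixel for fixed cams"""
    h,w=c['z_map'].shape
    u,v=np.meshgrid(np.arange(w),np.arange(h))
    p=cv2.undistortPoints(np.stack([u,v],-1).reshape(-1,1,2).astype(np.float64),c['camera_matrix'],c['distortion']).reshape(h,w,2)
    z=c['z_map'][...,None].astype(float)
    X=np.concatenate([p*z,z],-1)
    X[c['z_map']==0]=np.nan
    if 'R' in c: return (X-c['t'])@c['R']
    return X
E
python3 - <<'E'
from h import *
import pickle
d=pickle.load(open('d0.pkl','rb'))
for n,box in [('top',(190,60,350,270)),('scene',(290,120,450,330))]:
    c=d[n]; P=cloud(c); u0,v0,u1,v1=box
    cv2.imwrite(f'pics/{n}_crop.png',cv2.resize(c['color'][v0:v1,u0:u1,::-1],None,fx=2.85 if n=='top' else 2.85,fy=2.85,interpolation=cv2.INTER_CUBIC))
    hsv=cv2.cvtColor(c['color'],cv2.COLOR_RGB2HSV)
    blue=(hsv[...,0]>100)&(hsv[...,0]<125)&(hsv[...,1]>150)
    nn,lab,st,ce=cv2.connectedComponentsWithStats(blue.astype(np.uint8))
    for i in range(1,nn):
        if st[i,4]>15:
            Q=P[lab==i]; Q=Q[~np.isnan(Q[:,0])]
            print(n,ce[i],st[i],'med',np.median(Q,0),'max',np.percentile(Q,[5,95],axis=0))
    # desk height check
    print(n,'desk', np.nanmedian(P[150:170,60:100] if n=='top' else P[160:180,100:140],axis=(0,1)))
E
```

```text
top [212.89380531 245.15929204] [209 235   8  20 113] med [0.44142882 0.25904736 0.03748605] max [[0.42167058 0.25327774 0.02386411]
 [0.46142158 0.26600971 0.04147777]]
top [180.94791667 298.61458333] [171 295  22   7  96] med [0.31338037 0.33633874 0.03769543] max [[0.30750373 0.3123275  0.03319263]
 [0.32060842 0.35805262 0.04179017]]
top [231.58 315.  ] [229 309   6  13  50] med [0.27026993 0.21491874 0.02759332] max [[0.25728688 0.20947135 0.02280649]
 [0.28334795 0.22105234 0.03072999]]
top desk [6.87875700e-01 6.21864289e-01 5.40907134e-04]
scene [382.13815789 128.69736842] [375 123  16  13 152] med [0.32006505 0.33192314 0.02732403] max [[0.31202355 0.31076173 0.00892791]
 [0.32588446 0.35442031 0.03938589]]
scene [340.72222222 133.        ] [339 128   5  10  36] med [0.27939393 0.21037064 0.02552578] max [[0.26052514 0.20591169 0.01709895]
 [0.29152859 0.21834637 0.02917995]]
scene [384.45132743 162.76106195] [380 154  11  17 113] med [0.44853111 0.25414669 0.03381737] max [[0.42736964 0.24971306 0.01320441]
 [0.47104442 0.26413665 0.03966094]]
scene desk [ 0.09615912 -0.41703198 -0.00063266]
```

```bash
python3 - <<'E'
from h import *
import pickle
d=pickle.load(open('d0.pkl','rb'))
np.set_printoptions(precision=3,suppress=True)
for n in ['top','scene']:
    c=d[n]; P=cloud(c)
    # stage pts: height 0.02-0.034; x range
    img=c['color'].astype(int)
    m=(P[...,2]>0.005)&(P[...,2]<0.1)
    # print some rows for the holder and the scope
    hsv=cv2.cvtColor(c['color'],cv2.COLOR_RGB2HSV)
    white=(hsv[...,2]>170)&(hsv[...,1]<40)
    nn,lab,st,ce=cv2.connectedComponentsWithStats(white.astype(np.uint8))
    for i in range(1,nn):
        if st[i,4]>60:
            Q=P[lab==i]; Q=Q[~np.isnan(Q[:,0])]
            r=cv2.minAreaRect(Q[:,:2].astype(np.float32))
            print(n,ce[i],st[i,4],np.median(Q,0),r)
E
```

```text
top [176.644  52.405] 3831 [0.927 0.34  0.111] ((0.9291127324104309, 0.34053167700767517), (0.14532312750816345, 0.19329161942005157), 0.051655951887369156)
top [98.556 51.855] 124 [0.955 0.547 0.1  ] ((0.9692065119743347, 0.5632723569869995), (0.0865049883723259, 0.02919916622340679), 49.41126251220703)
top [60.03  52.069] 101 [0.953 0.644 0.101] ((0.972089409828186, 0.6688526272773743), (0.10049852728843689, 0.026360291987657547), 51.76980209350586)
top [21.324 51.757] 74 [0.95  0.741 0.101] ((0.9503331184387207, 0.740458607673645), (0.027429861947894096, 0.025208963081240654), 48.44899368286133)
top [118.535  55.876] 129 [0.98  0.526 0.013] ((0.9773255586624146, 0.5304843187332153), (0.038478605449199677, 0.03799614682793617), 86.12911987304688)
top [74.655 76.753] 890 [0.92  0.645 0.012] ((0.9254428744316101, 0.6409962177276611), (0.2611684799194336, 0.04457826539874077), 89.76368713378906)
top [292.836  79.644] 73 [0.799 0.047 0.191] ((0.8023866415023804, 0.04589757323265076), (0.04670543968677521, 0.023409761488437653), 32.5933952331543)
top [281.048 125.807] 1562 [0.704 0.085 
[... 2843 characters left out ...]
14619446), (0.09648579359054565, 0.16003701090812683), 83.1273422241211)
scene [400.86  263.559] 136 [0.829 0.029 0.191] ((0.8274779319763184, 0.026958636939525604), (0.02534930408000946, 0.05303313583135605), 9.49297046661377)
scene [410.892 291.337] 492 [0.825 0.091 0.02 ] ((0.811443567276001, 0.07553519308567047), (0.08502746373414993, 0.06571809202432632), 86.25807189941406)
scene [264.049 318.142] 204 [ 0.724 -0.239  0.018] ((0.7227907776832581, -0.23732861876487732), (0.0424373634159565, 0.041428349912166595), 8.966124534606934)
scene [365.632 315.731] 182 [ 0.826 -0.04   0.02 ] ((0.8231236934661865, -0.02568924054503441), (0.08104152232408524, 0.022076470777392387), 81.26263427734375)
```

View pics/top_crop.png

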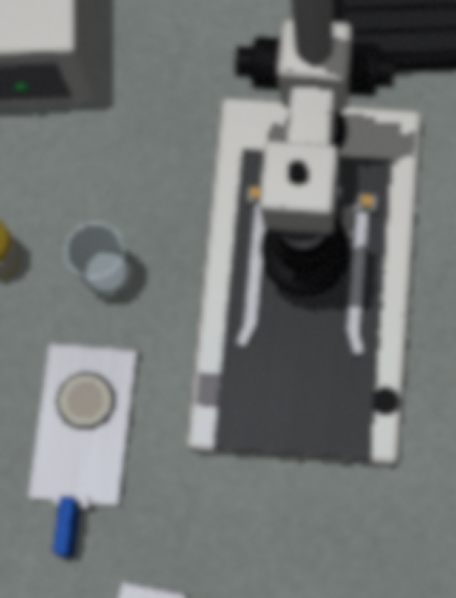

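View pics/scene_crop.png

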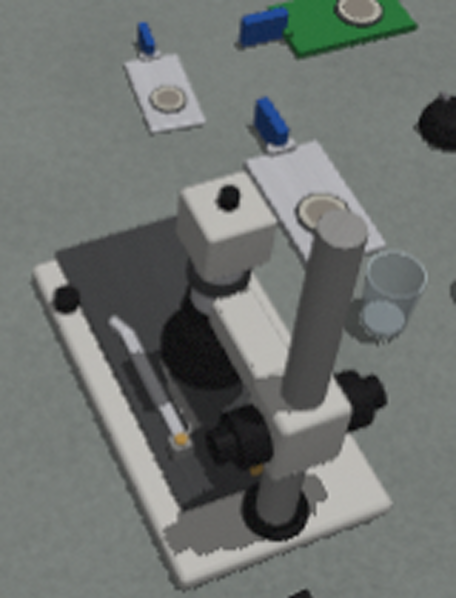

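Emit:
move_arm(
  rows=[20,-26,2,0,0,0.026,0,20,-26,2,0,0,0.026,0,20,-26,2,0,0,0.026,0,20,-26,2,0,0,0.026,0,20,-26,2,0,0,0.026,0,20,-27,2,0,0,0.026,0,20,-27,2,0,0,0.026,0,20,-27,2,0,0,0.026,0,20,-27,2,0,0,0.026,0,20,-27,3,0,0,0.026,0,20,-27,3,0,0,0.026,0,20,-26,4,0,0,0.026,0],
)

```text
time: 4.05
position: [0.501, 0.2489, 0.2507]
tool_rot: [0.058, 0.998, 0.0, -0.0]
ft_force: [1.1, -0.0, 0.3]
grip_width: 0.0872
```

```bash
cat >> h.py <<'E'
from scipy.spatial.transform import Rotation as Ro
def wrist(name):
    o=robot.get_obs(); c=robot.camera('wrist'); save(c,name+'.png')
    T=np.eye(4); T[:3,:3]=Ro.from_quat(o['tool_rot']).as_matrix(); T[:3,3]=o['position']
    M=T@c['tool_from_camera']
    c['R']=M[:3,:3].T; c['t']=-M[:3,:3].T@M[:3,3]
    import pickle; pickle.dump((o,c),open(name+'.pkl','wb'))
    return o,c
E
python3 - <<'E'
from h import *
o,c=wrist('w1'); print(o['time'],o['position'],o['tool_rot'],o['joint_velocities'].round(3),o['q'].round(2))
E
```

```text
4.05 [0.50100205 0.24888054 0.25068787] [ 5.84413968e-02  9.98290839e-01  4.79818047e-06 -5.88144039e-05] [-0.559  0.033 -0.188  0.003  0.148 -0.811] [ 0.26  0.41  1.57  0.    1.17 -1.19]
```

View pics/w1.png

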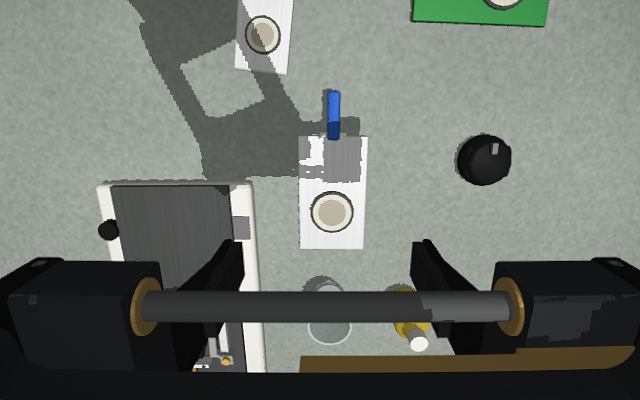

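```bash
cat >> h.py <<'E'
def comps(c,P,kind,minpx,xr,yr):
    hsv=cv2.cvtColor(c['color'],cv2.COLOR_RGB2HSV)
    if kind=='blue': m=(hsv[...,0]>100)&(hsv[...,0]<125)&(hsv[...,1]>130)
    m=m&(P[...,0]>xr[0])&(P[...,0]<xr[1])&(P[...,1]>yr[0])&(P[...,1]<yr[1])
    return m
E
python3 - <<'E'
from h import *
np.set_printoptions(precision=4,suppress=True)
o,c=wrist('w2'); print(o['time'],o['position'],o['tool_rot'],o['joint_velocities'].round(3))
P=cloud(c)
m=comps(c,P,'blue',0,(.35,.55),(.2,.3))
Q=P[m]; print('handle',len(Q),np.median(Q,0)); top=Q[Q[:,2]>.034]
r=cv2.minAreaRect(top[:,:2].astype(np.float32)); print('handle top',np.median(top[:,2]),r)
# plate
g=c['color'].astype(int)
m=(P[...,2]>.006)&(P[...,2]<.013)&(P[...,0]>.44)&(P[...,0]<.66)&(P[...,1]>.18)&(P[...,1]<.33)
n,lab,st,ce=cv2.connectedComponentsWithStats(m.astype(np.uint8)); i=1+np.argmax(st[1:,4])
Q=P[lab==i]; r=cv2.minAreaRect(Q[:,:2].astype(np.float32)); print('plate',st[i],np.median(Q[:,2]),r, cv2.boxPoints(r))
print('desk',np.nanmedian(P[100:130,540:600],axis=(0,1)))
E
```

```text
4.1 [0.5055 0.2453 0.2516] [ 0.0593  0.9982 -0.0013  0.0029] [ 0.05  -0.003  0.001  0.039 -0.023  0.151]
handle 617 [0.4424 0.2636 0.0376]
handle top 0.03759961162702571 ((0.4609684348106384, 0.2530677020549774), (0.09632192552089691, 0.08940038830041885), 87.35934448242188)
plate [ 301  130   70  115 6037] 0.009804232411242344 ((0.5391854643821716, 0.25108540058135986), (0.08026504516601562, 0.14523394405841827), 82.75767517089844) [[0.4621 0.2204]
 [0.6062 0.2021]
 [0.6163 0.2817]
 [0.4722 0.3001]]
desk [0.4814 0.5372 0.0001]
```

Emit:
move_arm(
  rows=[6,-25,4,0,0,0,0,6,-25,4,0,0,0,0,6,-25,4,0,0,0,0,6,-25,4,0,0,0,0,6,-25,4,0,0,0,0,5,-25,4,0,0,0,0,5,-25,4,0,0,0,0,5,-20,2,0,0,0,0,0,0,0,0,0,0,0,0,0,0,0,0,0,0],
)

```text
time: 5.15
position: [0.545, 0.0557, 0.2804]
tool_rot: [0.059, 0.998, 0.0, -0.0]
ft_force: [0.8, 0.6, -0.3]
grip_width: 0.0874
```

```bash

python3 - <<'E'
from h import *
o,c=wrist('w3'); print(o['time'],o['position'],o['tool_rot'],o['joint_velocities'].round(3))
cv2.imwrite('pics/w3b.png',cv2.resize(c['color'][100:300,120:520,::-1],None,fx=2,fy=2))
E
```

```text
5.15 [0.54498407 0.05574638 0.28041465] [ 5.92368501e-02  9.98243799e-01  4.50136306e-04 -3.34032733e-04] [ 0.021  0.002  0.009 -0.001 -0.    -0.   ]
```

View pics/w3.png

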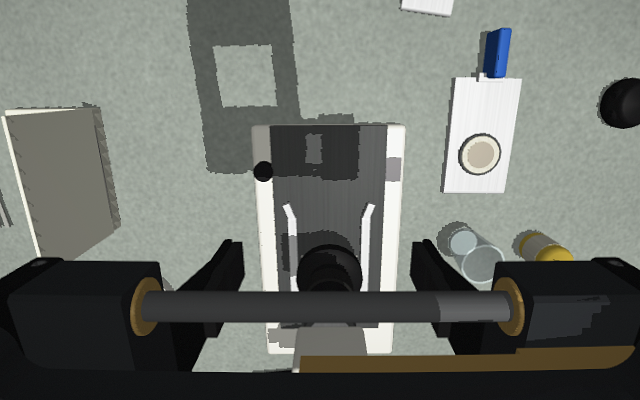

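```bash

python3 - <<'E'
from h import *
import pickle
np.set_printoptions(precision=4,suppress=True)
o,c=pickle.load(open('w3.pkl','rb'))
P=cloud(c)
box=(P[...,0]>.42)&(P[...,0]<.78)&(P[...,1]>-.1)&(P[...,1]<.2)
for nm,lo,hi in [('base+',.012,.024),('stage',.025,.0315),('rail',.033,.0395)]:
    m=box&(P[...,2]>lo)&(P[...,2]<hi)
    n,lab,st,ce=cv2.connectedComponentsWithStats(m.astype(np.uint8))
    for i in range(1,n):
        if st[i,4]>80:
            Q=P[lab==i]; r=cv2.minAreaRect(Q[:,:2].astype(np.float32)); print(nm,st[i],np.median(Q[:,2]),r[0],r[1],r[2])
# edge profiles along rotated frame: yaw guess
for yaw in np.radians([-6.9]):
    ex=np.array([np.cos(yaw),np.sin(yaw)]); ey=np.array([-ex[1],ex[0]])
    s=(P[...,:2]-[0.68,0.04])@ex; t=(P[...,:2]-[0.68,0.04])@ey
    for s0 in np.arange(-.17,.08,.01):
        k=box&(abs(s-s0)<.003)
        def rng(lo,hi,q=(1,99)):
            kk=k&(P[...,2]>lo)&(P[...,2]<hi)
            return np.percentile(t[kk],q) if kk.sum()>3 else None
        rl=k&(P[...,2]>.034)&(P[...,2]<.0385)
        l=t[rl&(t<0)]; rr=t[rl&(t>0)]
        print(round(s0,3),'base',rng(.01,.05),'stage',rng(.0265,.030),'railR',(l.min(),l.max()) if len(l) else None,'railL',(rr.min(),rr.max()) if len(rr) else None)
E
```

```text
base+ [251 125  25  43 693] 0.019361414706876197 (0.5164798498153687, -0.017348507419228554) (0.03124181553721428, 0.052613113075494766) 83.40343475341797
base+ [ 315  124   91  168 2982] 0.019729992699830497 (0.6182366609573364, 0.09035996347665787) (0.1104135513305664, 0.23054443299770355) 83.61512756347656
base+ [ 255  177   24  115 1812] 0.019570810592337107 (0.6363375782966614, -0.034650374203920364) (0.02385416068136692, 0.1655150204896927) 83.674072265625
base+ [265 322  16   8 112] 0.01925866115593014 (0.7738025188446045, -0.05036527290940285) (0.023614393547177315, 0.012316195294260979) 84.41339874267578
stage [  256   125   132   167 14299] 0.027790161825498195 (0.6100703477859497, 0.042556580156087875) (0.1572013646364212, 0.2250819057226181) 83.45642852783203
stage [281 322  24   6 134] 0.027366777939666832 (0.7701268196105957, -0.019166767597198486) (0.03317801654338837, 0.01051570288836956) 84.92378234863281
rail [283 203  15  89 644] 0.0357150260828271 (0.6495488882064819, -0.0007373020052909851) (0.013988923281431198, 0.12434861809015274) 85.71759796142578
rail [360 2
[... 2816 characters left out ...]
ilL (np.float64(0.04737881794426492), np.float64(0.05416645767689589))
0.02 base [-0.0886  0.0963] stage [-0.0652  0.073 ] railR (np.float64(-0.04819919180031918), np.float64(-0.0414229963183936)) railL (np.float64(0.0477758238016946), np.float64(0.05453843096681709))
0.03 base [-0.0882  0.0965] stage [-0.0645  0.0722] railR (np.float64(-0.04853376683534745), np.float64(-0.04031672568695055)) railL (np.float64(0.045442291044338716), np.float64(0.05486136911127203))
0.04 base [-0.09    0.0965] stage [-0.0646  0.0727] railR None railL None
0.05 base [-0.0888  0.0886] stage None railR None railL None
0.06 base None stage None railR None railL None
0.07 base None stage None railR None railL None
```

```bash

cat > scopefit.py <<'E'
from h import *
import pickle,sys
np.set_printoptions(precision=4,suppress=True)
def fit(name):
    o,c=pickle.load(open(name+'.pkl','rb'))
    P=cloud(c); I=c['color'].astype(int).sum(2)
    yaw=np.radians(-6.6); O=np.array([0.687,0.04])
    for it in range(3):
        ex=np.array([np.cos(yaw),np.sin(yaw)]); ey=np.array([-ex[1],ex[0]])
        s=(P[...,:2]-O)@ex; t=(P[...,:2]-O)@ey; z=P[...,2]
        res={}
        def edge(mask,bins,side,nm):
            xs=[];ys=[]
            for a in bins:
                k=mask&(abs(s-a)<.0015)
                if k.sum()>2:
                    xs.append(a); ys.append(t[k].max() if side>0 else t[k].min())
            xs=np.array(xs);ys=np.array(ys)
            if len(xs)<5: return
            g=np.ones(len(xs),bool)
            for _ in range(5):
                p=np.polyfit(xs[g],ys[g],1); r=ys-np.polyval(p,xs); g=abs(r)<max(.0006,2*r[g].std())
            res[nm]=(p,g.sum(),r[g].std())
        sb=np.arange(-.165,-.0,.002); rb=np.arange(-.058,.02,.002)
        base=(z>.012)&(z<.05)&(abs(t)<.11)
        edge(base,sb,1,'baseL'); edge(base,sb,-1,'baseR')
        st=(z>.0255)&(z<.031)&(abs(t)<.08)
        edge(st,sb,1,'stL'); edge(st,sb,-1,'stR')
        ra=(z>.0335)&(z<.039)
        edge(ra&(t>0),rb,1,'rLo'); edge(ra&(t>0),rb,-1,'rLi'); edge(ra&(t<0),rb,1,'rRi'); edge(ra&(t<0),rb,-1,'rRo')
        sl=np.mean([res[k][0][0] for k in res if k in('baseL','stL','stR','rLo','rRo','rRi','rLi')])
        yaw+=sl
    for k in res: print(k,'slope deg %.2f off %.2f mm'%(np.degrees(res[k][0][0]),1e3*res[k][0][1]),res[k][1:])
    print('yaw',np.degrees(yaw),'ey',ey,'ex',ex)
    mid=lambda a,b:(res[a][0][1]+res[b][0][1])/2
    for a,b in [('baseL','baseR'),('stL','stR'),('rLi','rRi'),('rLo','rRo')]:
        if a in res and b in res: print(a,b,'mid %.2f width %.2f'%(mid(a,b)*1e3,1e3*(res[a][0][1]-res[b][0][1])))
    k=base&(abs(t)<.06); print('front edge s', np.percentile(s[k&(s<-.15)],[0,1,2]))
    k=ra&(abs(abs(t)-.05)<.01); print('rail start s',s[k].min())
    kk=(z>.055)&(z<.075)&(abs(t)<.06)&(abs(s)<.07); print('ring z>',np.percentile(s[kk],[1,99]) if kk.sum() else None)
fit(sys.argv[1])
E
python3 scopefit.py w3
```

```text
baseL slope deg 1.65 off 96.33 mm (np.int64(83), np.float64(0.000643784151069379))
baseR slope deg 1.76 off -90.58 mm (np.int64(78), np.float64(0.000643406471739081))
stL slope deg 1.62 off 71.54 mm (np.int64(83), np.float64(0.0003998689119732687))
stR slope deg 1.75 off -67.16 mm (np.int64(65), np.float64(0.0004033802917023085))
rLo slope deg -260.27 off 108.07 mm (np.int64(33), np.float64(0.032973831307481306))
rLi slope deg 4.40 off 46.16 mm (np.int64(31), np.float64(0.00029452283237438055))
rRi slope deg -0.26 off -41.10 mm (np.int64(38), np.float64(0.0006384337237803575))
rRo slope deg 169.46 off -38.12 mm (np.int64(39), np.float64(0.06738965391504598))
yaw -19.80893720487036 ey [0.1417 0.9899] ex [ 0.9899 -0.1417]
baseL baseR mid 2.88 width 186.91
stL stR mid 2.19 width 138.71
rLi rRi mid 2.53 width 87.26
rLo rRo mid 34.97 width 146.19
front edge s [-0.1907 -0.1902 -0.1896]
rail start s -0.09639199697620673
ring z> [-0.0539 -0.0261]
```

```bash
sed -i "s/ra=(z>.0335)&(z<.039)/ra=(z>.0335)\&(z<.039)\&(abs(t)<.058)\&(abs(t)>.03)/; s/'baseL','stL','stR','rLo','rRo','rRi','rLi'/'baseL','baseR','stL','stR'/" scopefit.py; python3 scopefit.py w3
```

```text
baseL slope deg -0.06 off 96.28 mm (np.int64(83), np.float64(0.0006483999599960155))
baseR slope deg 0.09 off -90.52 mm (np.int64(77), np.float64(0.0006599251088361613))
stL slope deg -0.08 off 71.52 mm (np.int64(83), np.float64(0.00040051129857435533))
stR slope deg 0.05 off -67.14 mm (np.int64(66), np.float64(0.00040173366836167746))
rLo slope deg 0.30 off 53.30 mm (np.int64(39), np.float64(0.00030878423950841835))
rLi slope deg 2.67 off 46.07 mm (np.int64(31), np.float64(0.00031950858630375915))
rRi slope deg -2.03 off -41.16 mm (np.int64(38), np.float64(0.0006411745332985744))
rRo slope deg -0.04 off -48.87 mm (np.int64(39), np.float64(0.00036894597130344536))
yaw -6.441686553571193 ey [0.1122 0.9937] ex [ 0.9937 -0.1122]
baseL baseR mid 2.88 width 186.80
stL stR mid 2.19 width 138.66
rLi rRi mid 2.45 width 87.23
rLo rRo mid 2.21 width 102.18
front edge s [-0.1893 -0.1892 -0.1891]
rail start s -0.0948637358830302
ring z> [-0.0539 -0.0263]
```

Emit:
move_arm(
  rows=[-10,21,-17,0,0,0.006,0,-10,21,-17,0,0,0,0,-10,21,-17,0,0,0,0,-10,21,-17,0,0,0,0,-10,21,-17,0,0,0,0,-10,21,-17,0,0,0,0,-10,21,-17,0,0,0,0,-10,21,-17,0,0,0,0,-10,20,-17,0,0,0,0,-10,20,-17,0,0,0,0,0,0,0,0,0,0,0,0,0,0,0,0,0,0],
)

```text
time: 6.4
position: [0.4446, 0.264, 0.1104]
tool_rot: [0.054, 0.999, -0.0, -0.0]
ft_force: [0.2, 0.5, -0.6]
grip_width: 0.0869
```

```bash

cat > hold.py <<'E'
from h import *
import sys
np.set_printoptions(precision=4,suppress=True)
def run(name):
    o,c=wrist(name); print(o['time'],o['position'],'yaw',180-np.degrees(2*np.arctan2(o['tool_rot'][1],o['tool_rot'][0])),o['tool_rot'],'F',o['ft_force'],'w',o['grip_width'],'v',abs(o['joint_velocities']).max())
    P=cloud(c)
    hsv=cv2.cvtColor(c['color'],cv2.COLOR_RGB2HSV)
    m=(hsv[...,0]>100)&(hsv[...,0]<125)&(hsv[...,1]>130)&(c['z_map']>0)
    n,lab,st,ce=cv2.connectedComponentsWithStats(m.astype(np.uint8))
    for i in range(1,n):
        if st[i,4]<60: continue
        Q=P[lab==i]; zt=np.percentile(Q[:,2],98); T=Q[Q[:,2]>zt-.003]
        r=cv2.minAreaRect(T[:,:2].astype(np.float32))
        # to tool frame
        R=Ro.from_quat(o['tool_rot']).as_matrix(); L=(T-o['position'])@R
        print('blue',ce[i],st[i,4],'top z',zt,'rect',r,'tool y mid',(np.percentile(L[:,1],2)+np.percentile(L[:,1],98))/2,'tool x',np.percentile(L[:,0],[2,98]))
run(sys.argv[1])
E
python3 hold.py w4
```

```text
6.4 [0.4446 0.264  0.1104] yaw 6.245267088794577 [ 0.0545  0.9985 -0.0002 -0.0004] F [ 0.1796  0.5248 -0.5983] w 0.08687659627070178 v 0.02971069911383059
blue [418.2869   9.5434] 1750 top z 0.03899206661407644 rect ((0.3168528378009796, 0.3384401798248291), (0.05054886266589165, 0.007385208271443844), 84.43812561035156) tool y mid 0.06022248105745638 tool x [0.1322 0.1385]
blue [324.6336 204.7602] 1351 top z 0.03899422309814392 rect ((0.4421594440937042, 0.26378875970840454), (0.012727156281471252, 0.05128629133105278), 83.16596984863281) tool y mid -0.0007227539866761007 tool x [-0.0215  0.0264]
```

View pics/w4.png

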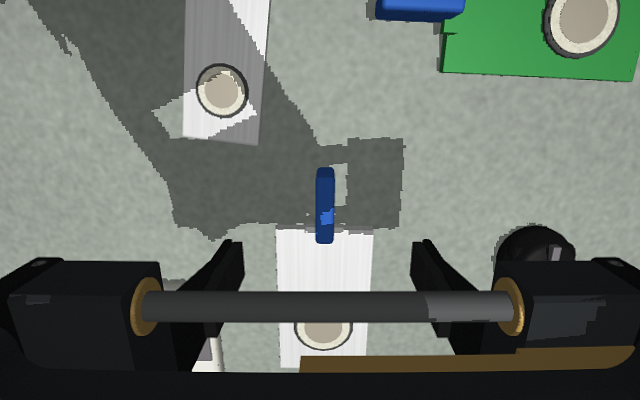

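Emit:
move_arm(
  rows=[0,0,-15,0,0,0,0,0,0,-15,0,0,0,0,0,0,-15,0,0,0,0,0,0,-15,0,0,0,0,0,0,-15,0,0,0,0,0,0,-12,0,0,0,0,0,0,-10,0,0,0,0,0,0,-7,0,0,0,0,0,0,0,0,0,0,0,0,0,0,0,0,0,0.6],
  grip_force=45,
)

```text
time: 7.45
position: [0.4456, 0.2632, 0.0067]
tool_rot: [0.056, 0.998, 0.0, 0.0]
ft_force: [0.4, -0.1, 0.2]
grip_width: 0.0838
```

```bash
python3 hold.py w5
```

```text
7.45 [0.4456 0.2632 0.0067] yaw 6.409681110551986 [0.0559 0.9984 0.     0.0001] F [ 0.4438 -0.1133  0.1825] w 0.08384805867328539 v 0.009636442513865268
blue [324.9359 250.6065] 2480 top z 0.03874926120815816 rect ((0.4302942454814911, 0.2649037837982178), (0.013442711904644966, 0.027321485802531242), 82.62950897216797) tool y mid -4.5277485090379575e-05 tool x [0.003  0.0282]
blue [324.0954 328.9292] 367 top z 0.03883748177670652 rect ((0.46313178539276123, 0.2607748508453369), (0.013133743777871132, 0.008521096780896187), 76.56278228759766) tool y mid -0.0005425168513417547 tool x [-0.0215 -0.0141]
```

View pics/w5.png

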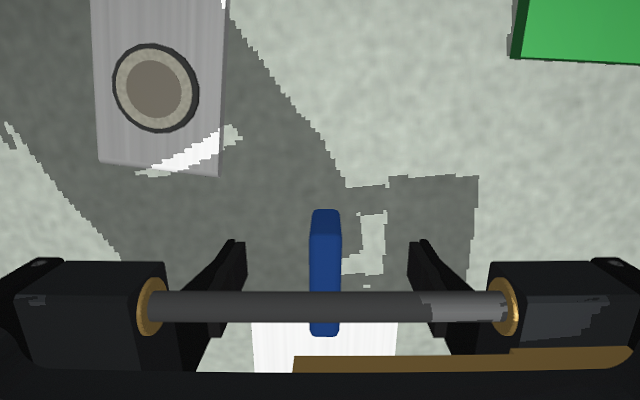

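Handle (column ~325, rows 210–335) is centred between the open fingers. Closing.

Emit:
move_arm(
  rows=[0,0,0,0,0,0,1,0,0,0,0,0,0,1,0,0,0,0,0,0,1,0,0,0,0,0,0,1,0,0,0,0,0,0,1,0,0,0,0,0,0,1,0,0,0,0,0,0,1,0,0,0,0,0,0,1,0,0,0,0,0,0,1,0,0,0,0,0,0,1],
  grip_force=50,
)

```text
time: 8.5
position: [0.4453, 0.2631, 0.0065]
tool_rot: [0.056, 0.998, -0.0, -0.0]
ft_force: [-0.5, -0.5, -0.5]
grip_width: 0.0134
```

```bash
python3 hold.py w6
```

```text
8.5 [0.4453 0.2631 0.0065] yaw 6.391774235327489 [ 0.0557  0.9984 -0.0001 -0.0001] F [-0.4643 -0.5101 -0.4807] w 0.01340985255314368 v 0.0021427726520842783
blue [327.0308 251.6229] 2535 top z 0.038844787016560585 rect ((0.43000829219818115, 0.2656669020652771), (0.01363079808652401, 0.027150416746735573), 83.50450134277344) tool y mid 0.0008173547883841047 tool x [0.0032 0.0279]
blue [326.6378 329.2231] 381 top z 0.03875566748917176 rect ((0.4631342887878418, 0.2616175413131714), (0.012767186388373375, 0.008991464041173458), 83.82035064697266) tool y mid 0.0007689569769061622 tool x [-0.0217 -0.0139]
```

Emit:
move_arm(
  rows=[0,0,5,0,0,0,1,0,0,10,0,0,0,1,0,0,15,0,0,0,1,0,0,15,0,0,0,1,0,0,15,0,0,0,1,0,0,10,0,0,0,1,0,0,0,0,0,0,1],
)

```text
time: 9.25
position: [0.4462, 0.2635, 0.0781]
tool_rot: [0.056, 0.998, 0.001, 0.001]
ft_force: [-0.2, 0.3, -3.8]
grip_width: 0.0135
```

```bash
python3 hold.py w7; python3 -c "
from h import *
c=robot.camera('scene'); save(c,'s7.png'); cv2.imwrite('pics/s7c.png',cv2.resize(c['color'][100:300,280:480,::-1],None,fx=3,fy=3))
"
```

```text
9.25 [0.4462 0.2635 0.0781] yaw 6.405417984343387 [0.0559 0.9984 0.0006 0.0014] F [-0.2121  0.2566 -3.8446] w 0.013530951997233625 v 0.03142445097958571
blue [428.1824   2.9668] 603 top z 0.026221950095282057 rect ((0.32072991132736206, 0.34652313590049744), (0.02802826277911663, 0.001011940068565309), 82.14491271972656) tool y mid 0.06900875469223618 tool x [0.1333 0.1343]
blue [327.0808 251.6479] 2536 top z 0.11030462112238691 rect ((0.43107137084007263, 0.2660827040672302), (0.01359955221414566, 0.02696373499929905), 82.97802734375) tool y mid 0.0009127962899776335 tool x [0.003  0.0278]
blue [326.5842 329.2026] 380 top z 0.11017312816771567 rect ((0.46426430344581604, 0.2619780898094177), (0.012845424935221672, 0.00903434306383133), 82.81903839111328) tool y mid 0.0007571125192482736 tool x [-0.0218 -0.0141]
```

View pics/s7c.png

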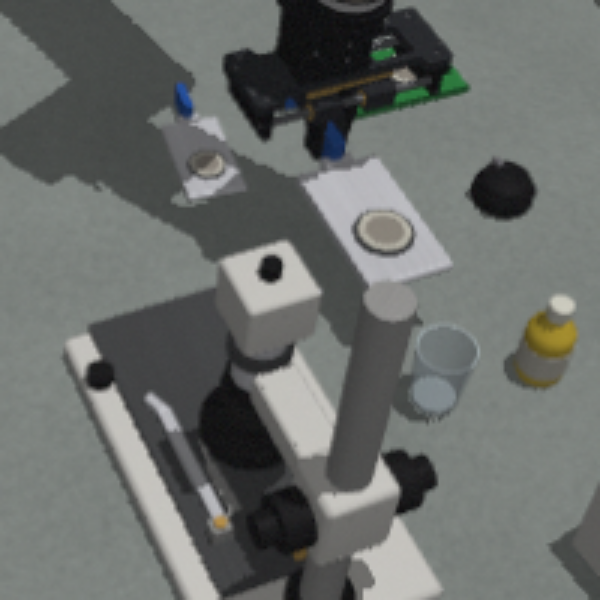

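Emit:
move_arm(
  rows=[-2,-10,0,0,0,0,1,-2,-17,0,0,0,0,1,-2,-19,0,0,0,0,1,-2,-20,0,0,0,0,1,-2,-20,0,0,0,0,1,-2,-20,0,0,0,0,1,-2,-20,0,0,0,0,1,-3,-20,0,0,0,0,1,-3,-18,0,0,0,0,1,-3,-16,0,0,0,0,1,0,-12,0,0,0,0,1,0,0,0,0,0,0,1],
)

```text
time: 10.55
position: [0.4223, 0.0698, 0.0762]
tool_rot: [0.057, 0.998, -0.0, -0.0]
ft_force: [0.3, 0.2, -3.6]
grip_width: 0.0132
```

```bash
python3 hold.py w8; python3 -c "
from h import *
import pickle
d={}
for n,b in (('top',(240,90,360,250)),('scene',(290,130,450,290))):
    c=robot.camera(n); d[n]=c; cv2.imwrite('pics/%s8c.png'%n,cv2.resize(c['color'][b[1]:b[3],b[0]:b[2],::-1],None,fx=3.7,fy=3.7,interpolation=cv2.INTER_CUBIC))
pickle.dump(d,open('d8.pkl','wb'))
"
```

```text
10.55 [0.4223 0.0698 0.0762] yaw 6.548667595658429 [ 0.0571  0.9984 -0.0001 -0.0004] F [ 0.2706  0.2129 -3.6458] w 0.013159597203545257 v 0.03461093209727087
blue [327.0929 251.7871] 2550 top z 0.10852922255485879 rect ((0.40732961893081665, 0.07246433943510056), (0.01360420323908329, 0.02690274268388748), 82.62687683105469) tool y mid 0.0008863242428476096 tool x [0.0031 0.0278]
blue [326.7487 329.2277] 382 top z 0.10821800581283553 rect ((0.44053328037261963, 0.06866884231567383), (0.01278729923069477, 0.009490558877587318), 83.17866516113281) tool y mid 0.000768526592398074 tool x [-0.0219 -0.0139]
```

View pics/top8c.png

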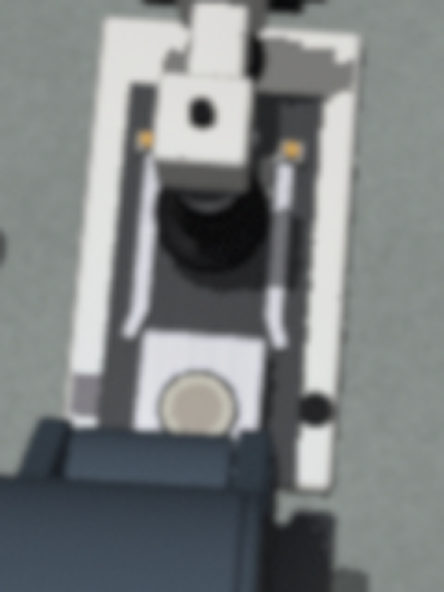

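View pics/scene8c.png

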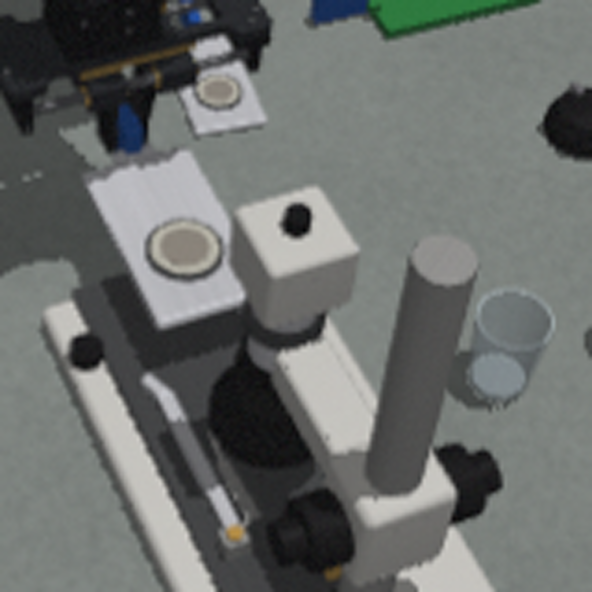

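View pics/w8.png

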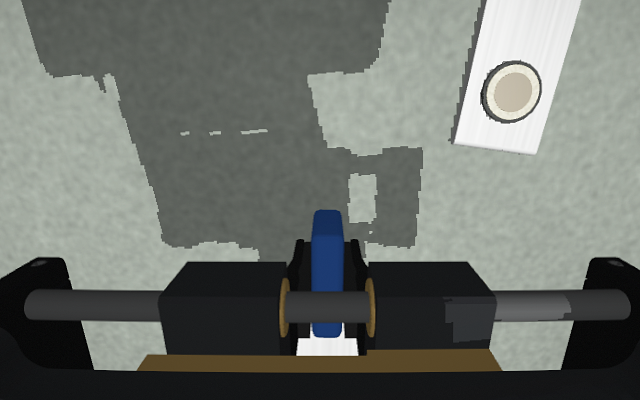

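```bash
cat > tp.py <<'E'
from h import *
import pickle,sys
np.set_printoptions(precision=2,suppress=True)
def onplane(c,uv,z):
    p=cv2.undistortPoints(np.array(uv,float).reshape(-1,1,2),c['camera_matrix'],c['distortion']).reshape(-1,2)
    d=np.c_[p,np.ones(len(p))]@c['R']; o=-c['R'].T@c['t']
    return o+d*((z-o[2])/d[:,2])[:,None]
O=np.array([.6731,.0431]); ex=np.array([.9937,-.1122]); ey=np.array([.1122,.9937])
def tofr(X): return np.c_[(X[:,:2]-O)@ex,(X[:,:2]-O)@ey]*1e3
def edges(c,row,lo,hi):
    g=cv2.GaussianBlur(c['color'],(0,0),0.8).astype(float).sum(2)[row]
    d=np.gradient(g); out=[]
    for u in range(lo,hi):
        if abs(d[u])>25 and abs(d[u])>=abs(d[u-1]) and abs(d[u])>abs(d[u+1]):
            a,b,e=abs(d[u-1]),abs(d[u]),abs(d[u+1]); out.append((u+0.5*(a-e)/(a-2*b+e),d[u]))
    return out
if __name__=='__main__':
    zp=float(sys.argv[2])
    c=pickle.load(open(sys.argv[1],'rb'))['top']
    for row in range(160,206,4):
        E=edges(c,row,255,345)
        print(row,'|'.join('%.1f(%+d) st%.1f pl%.1f'%(u,np.sign(g),tofr(onplane(c,[(u,row)],.036))[0,1],tofr(onplane(c,[(u,row)],zp))[0,1]) for u,g in E),'s%.0f/%.0f'%(tofr(onplane(c,[(300,row)],.036))[0,0],tofr(onplane(c,[(300,row)],zp))[0,0]))
E
python3 tp.py d8.pkl 0.0797; echo; python3 tp.py d0.pkl 0.02
```

```text
160 261.4(+1) st90.6 pl84.8|270.0(-1) st68.4 pl63.4|276.1(+1) st52.7 pl48.2|280.8(-1) st40.6 pl36.6|286.3(-1) st26.4 pl22.9|312.3(+1) st-40.4 pl-41.5|316.9(-1) st-52.2 pl-52.8|323.7(+1) st-69.7 pl-69.8|332.4(-1) st-92.0 pl-91.3 s-19/-32
164 260.8(+1) st91.0 pl85.2|269.7(-1) st68.0 pl63.0|275.7(+1) st52.6 pl48.2|280.4(-1) st40.6 pl36.6|312.0(+1) st-40.3 pl-41.4|316.7(-1) st-52.4 pl-53.0|323.2(+1) st-69.2 pl-69.3|332.0(-1) st-91.8 pl-91.1 s-30/-43
168 260.5(+1) st90.8 pl85.0|269.2(-1) st68.5 pl63.5|275.5(+1) st52.3 pl47.9|280.0(-1) st40.7 pl36.7|311.7(+1) st-40.3 pl-41.4|316.4(-1) st-52.3 pl-53.0|323.2(+1) st-69.9 pl-70.0|331.8(-1) st-91.9 pl-91.2 s-40/-53
172 260.1(+1) st90.7 pl84.9|268.9(-1) st68.3 pl63.3|275.0(+1) st52.6 pl48.2|279.7(-1) st40.6 pl36.6|311.4(+1) st-40.5 pl-41.6|316.0(-1) st-52.2 pl-52.9|322.8(+1) st-69.7 pl-69.7|331.6(-1) st-92.0 pl-91.3 s-51/-63
176 259.5(+1) st91.1 pl85.3|268.6(-1) st68.0 pl63.0|273.7(+1) st54.9 pl50.4|278.2(-1) st43.5 pl39.4|311.4(+1) st-41.3 pl-42.4|315.9(-1) st-52.6 pl-53.3|322.5(+1) st-69.6 pl-69.6|331.3(-1) st-92.1 pl-91.3 s-61/-73
180 259.4(+
[... 2861 characters left out ...]
t90.7 pl92.8|267.7(-1) st68.1 pl70.0|313.1(+1) st-47.1 pl-46.8|317.0(-1) st-57.0 pl-56.8|321.9(+1) st-69.6 pl-69.6|330.7(-1) st-92.0 pl-92.3 s-82/-78
188 258.6(+1) st90.4 pl92.5|267.3(-1) st68.4 pl70.2|321.8(+1) st-70.0 pl-70.0|330.5(-1) st-92.1 pl-92.4 s-93/-89
192 266.8(-1) st68.6 pl70.4|321.8(+1) st-70.8 pl-70.8|330.2(-1) st-92.0 pl-92.2 s-103/-100
196 259.6(-1) st85.8 pl87.9|266.5(-1) st68.5 pl70.3|320.9(+1) st-69.2 pl-69.1|326.9(+1) st-84.3 pl-84.5|330.4(-1) st-93.2 pl-93.5 s-114/-110
200 265.7(-1) st69.3 pl71.2|320.4(-1) st-68.8 pl-68.8|329.3(+1) st-91.1 pl-91.4 s-124/-121
204 256.7(+1) st91.1 pl93.2|265.8(-1) st68.2 pl70.0|320.2(+1) st-69.0 pl-69.0|326.9(+1) st-85.9 pl-86.1 s-134/-131
```

Emit:
move_arm(
  rows=[0,1,-5,0,0,0.002,1,0,0.7,-8,0,0,0,1,0,0,-8,0,0,0,1,0,0,-8,0,0,0,1,0,0,-5,0,0,0,1,0,0,0,0,0,0,1,0,0,0,0,0,0,1],
)

```text
time: 11.4
position: [0.4223, 0.0729, 0.0423]
tool_rot: [0.055, 0.998, 0.0, -0.0]
ft_force: [-0.1, -0.1, -3.7]
grip_width: 0.0137
```

```bash
cat > st.py <<'E'
from h import *
np.set_printoptions(precision=2,suppress=True)
def st(n=1):
    o=robot.get_obs(); p=o['position']; d=p[:2]-np.array([.6731,.0431]); ex=np.array([.9937,-.1122]); ey=np.array([.1122,.9937])
    R=Ro.from_quat(o['tool_rot']).as_matrix(); F=o['ft_force']
    yaw=np.degrees(np.arctan2(-R[1,0],-R[0,0]))
    print('t %.2f s %.2f nose %.2f lat %.2f z %.2f yaw %.2f tilt'%(o['time'],1e3*d@ex,1e3*d@ex+166.9,1e3*d@ey,1e3*p[2],yaw),R[:2,2]*57.3,'F along %.2f lat %.2f z %.2f'%(F[:2]@ex,F[:2]@ey,F[2]),'M',o['moment'],'w %.2f'%(1e3*o['grip_width']))
st()
E
python3 st.py
```

```text
t 11.40 s -252.59 nose -85.69 lat 1.44 z 42.29 yaw -6.29 tilt [-0.03  0.  ] F along -0.11 lat -0.09 z -3.70 M [0.08 0.16 0.04] w 13.68
```

```bash
cat > look.py <<'E'
from st import *
import pickle,sys
d={'top':robot.camera('top')}; st()
d['scene']=robot.camera('scene'); st()
pickle.dump(d,open(sys.argv[1]+'.pkl','wb'))
for n,b in (('top',(240,90,360,250)),('scene',(290,130,450,290))):
    cv2.imwrite('pics/%s_%s.png'%(n,sys.argv[1]),cv2.resize(d[n]['color'][b[1]:b[3],b[0]:b[2],::-1],None,fx=3.7,fy=3.7,interpolation=cv2.INTER_CUBIC))
E
python3 look.py d9; python3 tp.py d9.pkl 0.0458|tail -7
```

```text
t 11.40 s -252.59 nose -85.69 lat 1.44 z 42.29 yaw -6.29 tilt [-0.03  0.  ] F along -0.11 lat -0.09 z -3.70 M [0.08 0.16 0.04] w 13.68
t 11.45 s -252.42 nose -85.52 lat 1.42 z 42.51 yaw -6.29 tilt [-0. -0.] F along -0.05 lat 0.06 z -2.91 M [ 0.07  0.17 -0.03] w 13.51
t 11.50 s -252.28 nose -85.38 lat 1.40 z 42.68 yaw -6.30 tilt [ 0.02 -0.  ] F along 1.03 lat 0.08 z -3.75 M [ 0.03  0.2  -0.02] w 13.71
180 259.3(+1) st90.6 pl89.3|268.1(-1) st68.3 pl67.2|272.7(+1) st56.4 pl55.4|276.6(-1) st46.7 pl45.8|312.4(+1) st-44.6 pl-44.9|316.7(-1) st-55.6 pl-55.7|322.7(+1) st-70.7 pl-70.7|331.0(-1) st-92.1 pl-91.9 s-72/-75
184 258.8(+1) st91.0 pl89.7|267.8(-1) st67.9 pl66.8|277.9(+1) st42.4 pl41.5|309.6(-1) st-38.3 pl-38.6|313.4(+1) st-47.8 pl-48.0|317.0(-1) st-57.1 pl-57.2|321.9(+1) st-69.4 pl-69.5|330.8(-1) st-92.2 pl-92.0 s-82/-85
188 259.1(+1) st89.2 pl87.9|267.4(-1) st68.1 pl67.0|277.9(+1) st41.5 pl40.6|309.7(-1) st-39.4 pl-39.7|321.7(+1) st-69.9 pl-69.9|330.6(-1) st-92.3 pl-92.1 s-93/-95
192 321.7(+1) st-70.6 pl-70.6|330.2(-1) st-92.1 pl-91.9 s-103/-106
196 312.0(+1) st-46.8 pl-47.0|320.9(+1) st-69.2 pl-69.2|326.9(+1) st-84.3 pl-84.2|330.4(-1) st-93.2 pl-93.0 s-114/-116
200 312.6(+1) st-49.1 pl-49.3|320.4(-1) st-68.8 pl-68.8|329.2(+1) st-91.1 pl-90.9 s-124/-126
204 309.3(-1) st-41.4 pl-41.6|313.0(+1) st-50.9 pl-51.0|320.2(+1) st-69.0 pl-69.0|326.9(+1) st-85.8 pl-85.7 s-134/-137
```

Emit:
move_arm(
  rows=[-0.1,-1.3,-3,0,0,-0.0025,1,0,0,-3,0,0,0,1,0,0,-1.5,0,0,0,1,0,0,0,0,0,0,1,0,0,0,0,0,0,1],
)

```text
time: 12.0
position: [0.4223, 0.0715, 0.035]
tool_rot: [0.056, 0.998, -0.0, -0.0]
ft_force: [-0.8, -1.3, -4.4]
grip_width: 0.0137
```

```bash
python3 st.py
```

```text
t 12.00 s -252.44 nose -85.54 lat 0.12 z 35.01 yaw -6.44 tilt [-0.01  0.  ] F along -0.67 lat -1.35 z -4.36 M [0.   0.23 0.01] w 13.75
```

Lateral and yaw are on target. I'll lower in small steps until I feel the stage.

Emit:
move_arm(
  rows=[0,0,-0.5,0,0,0,1,0,0,0,0,0,0,1],
)

```text
time: 12.2
position: [0.4223, 0.0716, 0.0346]
tool_rot: [0.056, 0.998, -0.0, 0.0]
ft_force: [-0.3, 0.5, -2.3]
grip_width: 0.0135
```

```bash
python3 st.py
```

```text
t 12.20 s -252.38 nose -85.48 lat 0.16 z 34.60 yaw -6.43 tilt [ 0.01 -0.  ] F along -0.33 lat 0.50 z -2.28 M [-0.04  0.08  0.  ] w 13.49
```

Emit:
move_arm(
  rows=[0,0,-0.5,0,0,0,1,0,0,0,0,0,0,1],
)

```text
time: 12.4
position: [0.4223, 0.0716, 0.0343]
tool_rot: [0.056, 0.998, -0.0, 0.0]
ft_force: [-1.1, -0.1, 1.2]
grip_width: 0.0134
```

```bash
python3 look.py d10
```

```text
t 12.40 s -252.44 nose -85.54 lat 0.15 z 34.26 yaw -6.43 tilt [ 0.02 -0.  ] F along -1.12 lat -0.22 z 1.20 M [-0.01  0.04 -0.02] w 13.42
t 12.45 s -252.47 nose -85.57 lat 0.16 z 34.26 yaw -6.43 tilt [ 0.01 -0.  ] F along -2.25 lat -0.59 z 1.47 M [ 0.    0.12 -0.  ] w 13.92
t 12.50 s -252.44 nose -85.54 lat 0.15 z 34.25 yaw -6.43 tilt [ 0.01 -0.  ] F along -1.18 lat 0.69 z 0.60 M [-0.03  0.05  0.02] w 13.41
```

View pics/scene_d10.png

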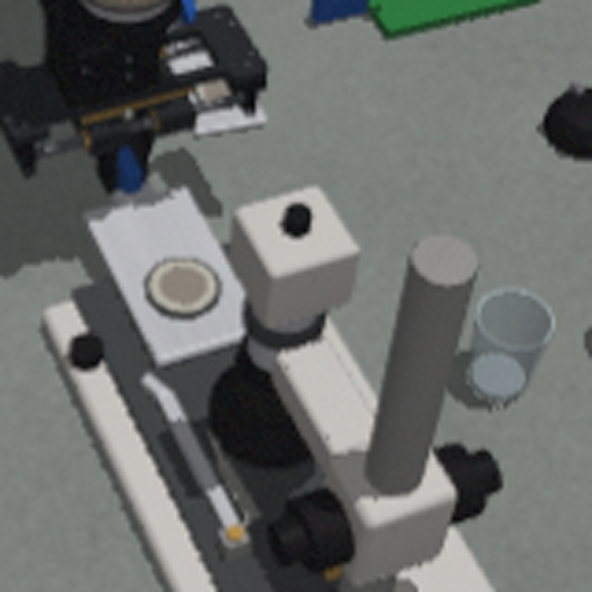

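Emit:
move_arm(
  rows=[3,-0.3,0,0,0,0,1,4,-0.4,0,0,0,0,1,4,-0.5,0,0,0,0,1,4,-0.5,0,0,0,0,1,3,-0.3,0,0,0,0,1,0,0,0,0,0,0,1],
)

```text
time: 13.1
position: [0.4389, 0.0698, 0.0343]
tool_rot: [0.056, 0.998, 0.0, -0.002]
ft_force: [-4.1, 0.0, 4.9]
grip_width: 0.0138
```

```bash
python3 look.py d11;  python3 tp.py d11.pkl 0.038|head -8
```

```text
t 13.10 s -235.75 nose -68.85 lat 0.21 z 34.30 yaw -6.42 tilt [-0.17  0.02] F along -4.06 lat -0.43 z 4.87 M [ 0.06  0.4  -0.01] w 13.82
t 13.15 s -235.75 nose -68.85 lat 0.23 z 34.28 yaw -6.42 tilt [-0.17  0.02] F along -4.56 lat -0.17 z 5.29 M [ 0.08  0.49 -0.03] w 13.74
t 13.20 s -235.74 nose -68.84 lat 0.23 z 34.28 yaw -6.42 tilt [-0.16  0.02] F along -4.86 lat 0.20 z 5.31 M [ 0.09  0.42 -0.03] w 13.56
160 261.3(+1) st90.8 pl90.5|270.0(-1) st68.4 pl68.1|276.1(+1) st52.7 pl52.5|280.8(-1) st40.6 pl40.4|286.4(-1) st26.2 pl26.0|312.3(+1) st-40.4 pl-40.5|316.9(-1) st-52.2 pl-52.3|323.7(+1) st-69.6 pl-69.6|332.4(-1) st-92.1 pl-92.1 s-19/-19
164 260.8(+1) st91.1 pl90.8|269.8(-1) st67.9 pl67.7|275.7(+1) st52.7 pl52.5|280.5(-1) st40.6 pl40.4|312.0(+1) st-40.4 pl-40.4|316.7(-1) st-52.4 pl-52.4|323.2(+1) st-69.1 pl-69.1|332.1(-1) st-91.9 pl-91.9 s-30/-30
168 260.4(+1) st90.9 pl90.7|269.2(-1) st68.4 pl68.1|275.5(+1) st52.4 pl52.2|280.0(-1) st40.7 pl40.5|311.7(+1) st-40.3 pl-40.4|316.4(-1) st-52.4 pl-52.4|323.2(+1) st-69.9 pl-69.9|331.9(-1) st-92.1 pl-92.0 s-40/-41
172 260.0(+1) st90.9 pl90.6|268.9(-1) st68.2 pl68.0|275.0(+1) st52.6 pl52.4|279.7(-1) st40.6 pl40.4|311.4(+1) st-40.5 pl-40.6|316.0(-1) st-52.2 pl-52.2|322.8(+1) st-69.6 pl-69.6|331.6(-1) st-92.2 pl-92.1 s-51/-51
176 259.6(+1) st91.0 pl90.7|268.6(-1) st67.9 pl67.6|273.8(+1) st54.8 pl54.6|277.9(-1) st44.2 pl44.0|311.5(+1) st-41.4 pl-41.4|315.9(-1) st-52.6 pl-52.7|322.4(+1) st-69.4 pl-69.4|331.4(-1) st-92.3 pl-92.2 s-61/-62
180 279.9(+1) st38.1 pl37.9|309.8(-1) st-38.0 pl-38.1|312.9(+1) st-45.8 pl-45.9|316.7(-1) st-55.6 pl-55.6|322.6(+1) st-70.7 pl-70.7|331.0(-1) st-92.1 pl-92.1 s-72/-72
184 313.2(+1) st-47.3 pl-47.3|317.0(-1) st-57.2 pl-57.2|321.8(+1) st-69.4 pl-69.4|330.8(-1) st-92.3 pl-92.2 s-82/-83
188 314.4(+1) st-51.2 pl-51.2|321.7(+1) st-69.8 pl-69.8|330.6(-1) st-92.3 pl-92.2 s-93/-93
```

View pics/top_d11.png

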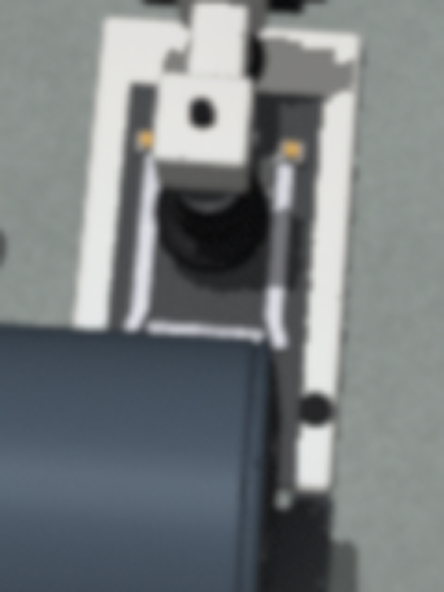

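Emit:
move_arm(
  rows=[2,-0.2,0.3,0,0,0,1,4,-0.5,0,0,0,0,1,4,-0.4,0,0,0,0,1,4,-0.5,0,0,0,0,1,4,-0.5,0,0,0,0,1,4,-0.4,0,0,0,0,1,3,-0.3,0,0,0,0,1,0,0,0,0,0,0,1],
)

```text
time: 14.0
position: [0.4655, 0.0667, 0.0344]
tool_rot: [0.056, 0.998, 0.0, -0.0]
ft_force: [-4.2, 0.8, 4.5]
grip_width: 0.0136
```

```bash
python3 look.py d12;  python3 tp.py d12.pkl 0.038|head -6
```

```text
t 14.00 s -208.99 nose -42.09 lat 0.18 z 34.44 yaw -6.44 tilt [-0.03  0.  ] F along -4.24 lat 0.37 z 4.49 M [0.04 0.71 0.01] w 13.55
t 14.05 s -208.98 nose -42.08 lat 0.18 z 34.45 yaw -6.43 tilt [-0.02  0.  ] F along -4.84 lat 0.24 z 5.04 M [0.07 0.71 0.05] w 13.88
t 14.10 s -208.98 nose -42.08 lat 0.17 z 34.44 yaw -6.44 tilt [-0.02  0.  ] F along -4.93 lat 0.71 z 5.17 M [ 0.07  0.69 -0.01] w 13.61
160 261.3(+1) st90.6 pl90.4|270.0(-1) st68.3 pl68.1|276.1(+1) st52.7 pl52.5|280.8(-1) st40.6 pl40.4|286.4(-1) st26.3 pl26.2|312.3(+1) st-40.3 pl-40.4|316.9(-1) st-52.2 pl-52.2|323.7(+1) st-69.5 pl-69.6|332.5(-1) st-92.2 pl-92.1 s-19/-19
164 260.8(+1) st91.0 pl90.8|269.8(-1) st68.0 pl67.7|275.7(+1) st52.7 pl52.5|280.4(-1) st40.6 pl40.4|312.0(+1) st-40.4 pl-40.5|316.7(-1) st-52.4 pl-52.5|323.2(+1) st-69.1 pl-69.1|332.1(-1) st-91.9 pl-91.9 s-30/-30
168 260.4(+1) st90.8 pl90.6|269.2(-1) st68.4 pl68.2|275.5(+1) st52.4 pl52.2|279.3(-1) st42.7 pl42.5|311.9(+1) st-41.0 pl-41.0|316.4(-1) st-52.3 pl-52.4|323.2(+1) st-69.8 pl-69.8|331.9(-1) st-92.0 pl-92.0 s-40/-41
172 260.2(+1) st90.5 pl90.3|268.9(-1) st68.2 pl67.9|275.0(+1) st52.6 pl52.4|281.2(+1) st36.7 pl36.5|316.0(-1) st-52.1 pl-52.2|322.8(+1) st-69.6 pl-69.6|331.6(-1) st-92.2 pl-92.2 s-51/-51
176 275.1(+1) st51.4 pl51.2|280.7(+1) st37.1 pl36.9|315.9(-1) st-52.7 pl-52.7|322.5(+1) st-69.5 pl-69.5|331.3(-1) st-92.2 pl-92.1 s-61/-62
180 313.2(+1) st-46.7 pl-46.7|317.0(-1) st-56.3 pl-56.3|322.6(+1) st-70.7 pl-70.7|331.1(-1) st-92.1 pl-92.1 s-72/-72
```

View pics/scene_d12.png

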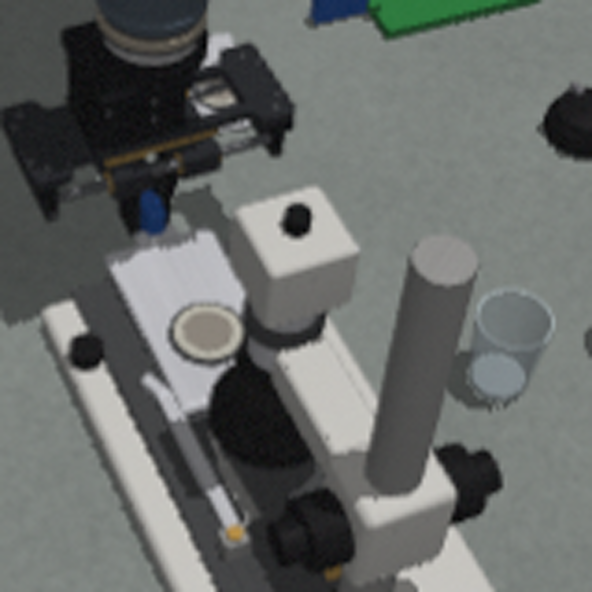

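Emit:
move_arm(
  rows=[2,-0.2,0.4,0,0,0,1,4,-0.5,0,0,0,0,1,4,-0.4,0,0,0,0,1,4,-0.5,0,0,0,0,1,4,-0.5,0,0,0,0,1,2,-0.2,0,0,0,0,1,0,0,0,0,0,0,1],
)

```text
time: 14.8
position: [0.4861, 0.0643, 0.0347]
tool_rot: [0.056, 0.998, -0.0, 0.001]
ft_force: [0.0, -0.5, -2.7]
grip_width: 0.0137
```

```bash
python3 look.py d13;  python3 tp.py d13.pkl 0.038|head -6
```

```text
t 14.80 s -188.22 nose -21.32 lat 0.10 z 34.71 yaw -6.44 tilt [ 0.06 -0.01] F along 0.07 lat -0.48 z -2.69 M [ 0.1   0.1  -0.01] w 13.73
t 14.85 s -188.68 nose -21.78 lat 0.12 z 34.71 yaw -6.43 tilt [ 0.03 -0.  ] F along 0.37 lat 0.13 z -2.30 M [ 0.02  0.07 -0.03] w 13.21
t 14.90 s -188.89 nose -21.99 lat 0.15 z 34.73 yaw -6.43 tilt [ 0.02 -0.  ] F along 0.80 lat 0.17 z -3.27 M [ 0.04  0.05 -0.06] w 13.50
160 261.3(+1) st90.8 pl90.5|270.0(-1) st68.4 pl68.1|276.1(+1) st52.7 pl52.5|280.1(-1) st42.4 pl42.2|286.9(-1) st24.9 pl24.7|312.4(+1) st-40.7 pl-40.8|316.9(-1) st-52.2 pl-52.2|323.7(+1) st-69.7 pl-69.7|332.4(-1) st-92.1 pl-92.1 s-19/-19
164 260.8(+1) st91.1 pl90.8|269.8(-1) st67.9 pl67.7|275.8(+1) st52.6 pl52.4|282.1(+1) st36.4 pl36.2|289.9(-1) st16.4 pl16.2|316.7(-1) st-52.4 pl-52.4|323.2(+1) st-69.1 pl-69.1|332.1(-1) st-91.9 pl-91.9 s-30/-30
168 260.5(+1) st90.8 pl90.5|269.2(-1) st68.4 pl68.2|275.5(+1) st52.4 pl52.2|281.5(+1) st36.9 pl36.7|316.3(-1) st-52.2 pl-52.3|323.2(+1) st-69.9 pl-69.9|331.9(-1) st-92.0 pl-92.0 s-40/-41
172 268.9(-1) st68.1 pl67.8|275.2(+1) st52.0 pl51.8|288.0(-1) st19.3 pl19.2|291.9(+1) st9.3 pl9.2|303.2(+1) st-19.6 pl-19.7|316.0(-1) st-52.2 pl-52.2|322.8(+1) st-69.6 pl-69.6|331.6(-1) st-92.2 pl-92.2 s-51/-51
176 313.1(+1) st-45.5 pl-45.5|316.4(-1) st-53.9 pl-54.0|322.5(+1) st-69.5 pl-69.5|331.3(-1) st-92.1 pl-92.1 s-61/-62
180 314.0(+1) st-48.7 pl-48.7|317.3(-1) st-57.2 pl-57.2|322.6(+1) st-70.6 pl-70.6|331.0(-1) st-92.1 pl-92.1 s-72/-72
```

View pics/scene_d13.png

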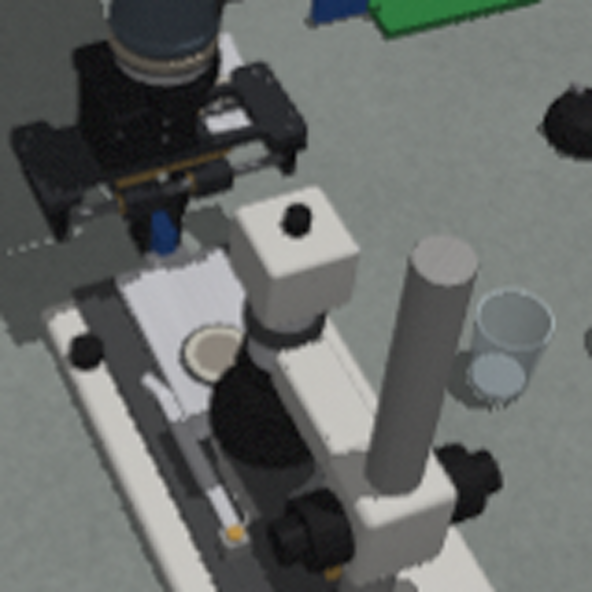

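Emit:
move_arm(
  rows=[2,-0.2,0,0,0,0,1,3,-0.3,0,0,0,0,1,3,-0.4,0,0,0,0,1,3,-0.3,0,0,0,0,1,3,-0.3,0,0,0,0,1,3,-0.4,0,0,0,0,1,3,-0.3,0,0,0,0,1,0,0,0,0,0,0,1],
)

```text
time: 15.7
position: [0.5062, 0.0621, 0.0348]
tool_rot: [0.056, 0.998, -0.0, 0.001]
ft_force: [0.4, -0.6, -3.4]
grip_width: 0.0136
```

```bash
python3 st.py
```

```text
t 15.70 s -168.03 nose -1.13 lat 0.16 z 34.78 yaw -6.44 tilt [ 0.07 -0.01] F along 0.51 lat -0.59 z -3.40 M [ 0.03  0.09 -0.02] w 13.62
```

Emit:
move_arm(
  rows=[2,-0.2,0,0,0,0,1,3,-0.3,0,0,0,0,1,3,-0.4,0,0,0,0,1,3,-0.3,0,0,0,0,1,2,-0.2,0,0,0,0,1,0,0,0,0,0,0,1],
)

```text
time: 16.3
position: [0.5166, 0.0611, 0.0346]
tool_rot: [0.056, 0.998, 0.0, -0.002]
ft_force: [-4.6, 0.2, -0.7]
grip_width: 0.0134
```

```bash
python3 look.py d14
```

```text
t 16.30 s -157.52 nose 9.38 lat 0.34 z 34.56 yaw -6.43 tilt [-0.21  0.02] F along -4.61 lat -0.28 z -0.66 M [ 0.05  0.51 -0.04] w 13.43
t 16.35 s -157.39 nose 9.51 lat 0.32 z 34.56 yaw -6.43 tilt [-0.18  0.02] F along -3.77 lat 0.43 z -1.40 M [-0.    0.57  0.03] w 13.75
t 16.40 s -157.32 nose 9.58 lat 0.34 z 34.55 yaw -6.43 tilt [-0.17  0.02] F along -4.96 lat -0.29 z -1.57 M [ 0.04  0.64 -0.05] w 13.68
```

View pics/scene_d14.png

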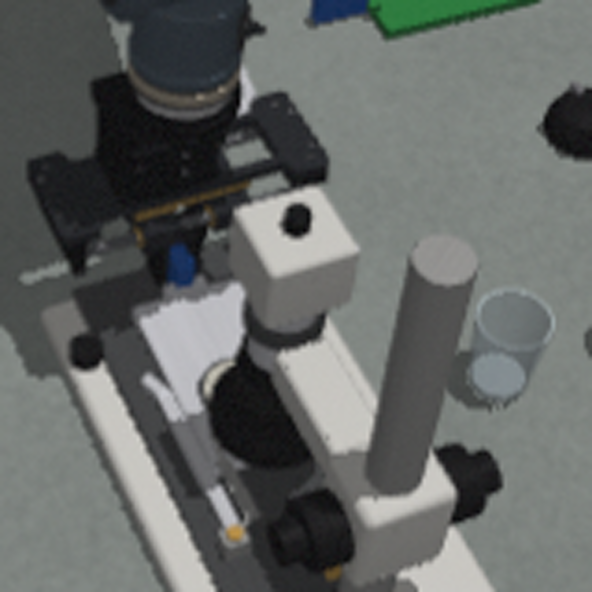

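Emit:
move_arm(
  rows=[2,-0.2,0,0,0,0,1,2,-0.2,0,0,0,0,1,2,-0.3,0,0,0,0,1,2,-0.2,0,0,0,0,1,2,-0.2,0,0,0,0,1,0,0,0,0,0,0,1],
)

```text
time: 17.0
position: [0.5294, 0.0596, 0.0347]
tool_rot: [0.056, 0.998, -0.0, 0.001]
ft_force: [-1.4, 0.1, -3.8]
grip_width: 0.0138
```

```bash
python3 st.py
```

```text
t 17.00 s -144.59 nose 22.31 lat 0.24 z 34.71 yaw -6.44 tilt [ 0.11 -0.01] F along -1.39 lat -0.09 z -3.80 M [-0.01  0.43 -0.02] w 13.80
```

Emit:
move_arm(
  rows=[1,-0.1,0,0,0,0,1,1,-0.1,0,0,0,0,1,1,-0.1,0,0,0,0,1,1,-0.1,0,0,0,0,1,0,0,0,0,0,0,1],
)

```text
time: 17.5
position: [0.5327, 0.0593, 0.0348]
tool_rot: [0.056, 0.998, -0.0, 0.0]
ft_force: [-0.8, 0.1, -3.2]
grip_width: 0.0136
```

```bash
python3 st.py
```

```text
t 17.50 s -141.32 nose 25.58 lat 0.32 z 34.80 yaw -6.44 tilt [ 0.04 -0.01] F along -0.81 lat 0.00 z -3.16 M [ 0.1   0.52 -0.02] w 13.60
```

Emit:
move_arm(
  rows=[1,-0.1,0,0,0,0,1,0.5,-0.1,0,0,0,0,1,0,0,0,0,0,0,1],
)

```text
time: 17.8
position: [0.534, 0.0591, 0.0347]
tool_rot: [0.056, 0.998, -0.0, 0.0]
ft_force: [-2.6, 0.1, -3.3]
grip_width: 0.0135
```

Emit:
move_arm(
  rows=[0.5,-0.1,0,0,0,0,1,0.5,0,0,0,0,0,1,0,0,0,0,0,0,1],
)

```text
time: 18.1
position: [0.535, 0.059, 0.0348]
tool_rot: [0.056, 0.998, -0.0, 0.0]
ft_force: [-2.5, 1.1, -2.9]
grip_width: 0.0137
```

Emit:
move_arm(
  rows=[0.5,-0.1,0,0,0,0,1,0.5,0,0,0,0,0,1,0,0,0,0,0,0,1],
)

```text
time: 18.4
position: [0.536, 0.0589, 0.0348]
tool_rot: [0.056, 0.998, -0.0, 0.0]
ft_force: [-2.9, 0.6, -2.5]
grip_width: 0.0137
```

```bash
python3 st.py
```

```text
t 18.40 s -138.00 nose 28.90 lat 0.34 z 34.78 yaw -6.44 tilt [ 0.02 -0.  ] F along -2.94 lat 0.30 z -2.55 M [0.11 0.49 0.01] w 13.70
```

Emit:
move_arm(
  rows=[0.5,-0.1,0,0,0,0,1,0.5,-0.1,0,0,0,0,1,0,0,0,0,0,0,1],
)

```text
time: 18.7
position: [0.537, 0.0587, 0.0347]
tool_rot: [0.056, 0.998, -0.0, 0.0]
ft_force: [-2.3, 1.1, -4.6]
grip_width: 0.0134
```

```bash
python3 st.py
```

```text
t 18.70 s -137.01 nose 29.89 lat 0.26 z 34.75 yaw -6.43 tilt [ 0.02 -0.  ] F along -2.43 lat 0.81 z -4.62 M [ 0.07  0.52 -0.05] w 13.44
```

Emit:
move_arm(
  rows=[0.5,-0.1,0,0,0,0,1,0.5,0,0,0,0,0,1,0,0,0,0,0,0,1],
)

```text
time: 19.0
position: [0.538, 0.0586, 0.0348]
tool_rot: [0.056, 0.998, -0.0, 0.0]
ft_force: [-2.7, -0.2, -2.7]
grip_width: 0.0136
```

Emit:
move_arm(
  rows=[0.5,-0.1,0,0,0,0,1,0.5,0,0,0,0,0,1,0,0,0,0,0,0,1],
)

```text
time: 19.3
position: [0.539, 0.0585, 0.0348]
tool_rot: [0.056, 0.998, -0.0, 0.0]
ft_force: [-2.2, 0.5, -3.0]
grip_width: 0.0136
```

Emit:
move_arm(
  rows=[0.5,-0.1,0,0,0,0,1,0.5,0,0,0,0,0,1,0,0,0,0,0,0,1],
)

```text
time: 19.6
position: [0.54, 0.0584, 0.0348]
tool_rot: [0.056, 0.998, -0.0, 0.0]
ft_force: [-2.6, -0.1, -2.8]
grip_width: 0.0135
```

Emit:
move_arm(
  rows=[0.5,-0.1,0,0,0,0,1,0.5,-0.1,0,0,0,0,1,0,0,0,0,0,0,1],
)

```text
time: 19.9
position: [0.541, 0.0582, 0.0348]
tool_rot: [0.056, 0.998, -0.0, 0.0]
ft_force: [-2.2, 0.5, -2.7]
grip_width: 0.0137
```

Emit:
move_arm(
  rows=[0.5,-0.1,0,0,0,0,1,0.5,0,0,0,0,0,1,0,0,0,0,0,0,1],
)

```text
time: 20.2
position: [0.542, 0.0581, 0.0347]
tool_rot: [0.056, 0.998, -0.0, 0.0]
ft_force: [-2.1, 0.0, -3.0]
grip_width: 0.0136
```

Emit:
move_arm(
  rows=[0.5,-0.1,0,0,0,0,1,0.5,0,0,0,0,0,1,0,0,0,0,0,0,1],
)

```text
time: 20.5
position: [0.543, 0.0581, 0.0348]
tool_rot: [0.056, 0.998, -0.0, 0.0]
ft_force: [-1.3, 0.9, -3.1]
grip_width: 0.0135
```

Emit:
move_arm(
  rows=[0.5,-0.1,0,0,0,0,1,0.5,0,0,0,0,0,1,0,0,0,0,0,0,1],
)

```text
time: 20.8
position: [0.544, 0.0579, 0.0348]
tool_rot: [0.056, 0.998, -0.0, 0.0]
ft_force: [-2.5, 0.3, -2.9]
grip_width: 0.0136
```

Emit:
move_arm(
  rows=[0.5,-0.1,0,0,0,0,1,0.5,-0.1,0,0,0,0,1,0,0,0,0,0,0,1],
)

```text
time: 21.1
position: [0.545, 0.0577, 0.0348]
tool_rot: [0.056, 0.998, -0.0, 0.0]
ft_force: [-2.4, -0.3, -2.5]
grip_width: 0.0137
```

Emit:
move_arm(
  rows=[0.5,-0.1,0,0,0,0,1,0.5,0,0,0,0,0,1,0,0,0,0,0,0,1],
)

```text
time: 21.4
position: [0.546, 0.0576, 0.0348]
tool_rot: [0.056, 0.998, -0.0, 0.0]
ft_force: [-1.8, -0.1, -2.4]
grip_width: 0.0137
```

Emit:
move_arm(
  rows=[0.5,-0.1,0,0,0,0,1,0.5,0,0,0,0,0,1,0,0,0,0,0,0,1],
)

```text
time: 21.7
position: [0.547, 0.0575, 0.0348]
tool_rot: [0.056, 0.998, -0.0, 0.0]
ft_force: [-2.5, 0.6, -1.9]
grip_width: 0.0136
```

Emit:
move_arm(
  rows=[0.5,-0.1,0,0,0,0,1,0.5,0,0,0,0,0,1,0,0,0,0,0,0,1],
)

```text
time: 22.0
position: [0.548, 0.0574, 0.0348]
tool_rot: [0.056, 0.998, -0.0, 0.0]
ft_force: [-2.3, -0.0, -2.3]
grip_width: 0.0135
```

Emit:
move_arm(
  rows=[0.5,-0.1,0,0,0,0,1,0.5,-0.1,0,0,0,0,1,0,0,0,0,0,0,1],
)

```text
time: 22.3
position: [0.549, 0.0572, 0.0348]
tool_rot: [0.056, 0.998, -0.0, 0.0]
ft_force: [-1.8, 0.1, -2.8]
grip_width: 0.0132
```

Emit:
move_arm(
  rows=[0.5,-0.1,0,0,0,0,1,0.5,0,0,0,0,0,1,0,0,0,0,0,0,1],
)

```text
time: 22.6
position: [0.55, 0.0571, 0.0348]
tool_rot: [0.056, 0.998, -0.0, 0.0]
ft_force: [-2.2, 1.0, -3.2]
grip_width: 0.0137
```

Emit:
move_arm(
  rows=[0.5,-0.1,0,0,0,0,1,0.5,0,0,0,0,0,1,0,0,0,0,0,0,1],
)

```text
time: 22.9
position: [0.551, 0.057, 0.0348]
tool_rot: [0.056, 0.998, -0.0, 0.0]
ft_force: [-1.9, 1.0, -3.4]
grip_width: 0.0137
```

```bash
python3 st.py
```

```text
t 22.90 s -122.90 nose 44.00 lat 0.13 z 34.76 yaw -6.44 tilt [ 0.02 -0.  ] F along -2.04 lat 0.82 z -3.40 M [0.02 0.46 0.02] w 13.67
```

Emit:
move_arm(
  rows=[0.5,-0.1,0,0,0,0,1,0.5,0,0,0,0,0,1,0,0,0,0,0,0,1],
)

```text
time: 23.2
position: [0.552, 0.0569, 0.0348]
tool_rot: [0.056, 0.998, -0.0, 0.0]
ft_force: [-2.4, -0.6, -2.8]
grip_width: 0.0137
```

Emit:
move_arm(
  rows=[0.5,-0.1,0,0,0,0,1,0.5,0,0,0,0,0,1,0,0,0,0,0,0,1],
)

```text
time: 23.5
position: [0.553, 0.0568, 0.0348]
tool_rot: [0.056, 0.998, -0.0, 0.0]
ft_force: [-0.6, 0.2, -3.1]
grip_width: 0.0134
```

Emit:
move_arm(
  rows=[0.5,-0.1,0,0,0,0,1,0.5,0,0,0,0,0,1,0,0,0,0,0,0,1],
)

```text
time: 23.8
position: [0.554, 0.0567, 0.0348]
tool_rot: [0.056, 0.998, -0.0, 0.0]
ft_force: [-2.5, 0.4, -3.1]
grip_width: 0.0133
```

Emit:
move_arm(
  rows=[0.5,-0.1,0,0,0,0,1,0.5,-0.1,0,0,0,0,1,0,0,0,0,0,0,1],
)

```text
time: 24.1
position: [0.555, 0.0565, 0.0348]
tool_rot: [0.056, 0.998, -0.0, 0.0]
ft_force: [-2.3, 1.4, -2.8]
grip_width: 0.0136
```

Emit:
move_arm(
  rows=[0.5,-0.1,0,0,0,0,1,0.5,0,0,0,0,0,1,0,0,0,0,0,0,1],
)

```text
time: 24.4
position: [0.556, 0.0564, 0.0347]
tool_rot: [0.056, 0.998, -0.0, 0.0]
ft_force: [-2.4, -0.2, -2.6]
grip_width: 0.0138
```

Emit:
move_arm(
  rows=[0.5,-0.1,0,0,0,0,1,0.5,0,0,0,0,0,1,0,0,0,0,0,0,1],
)

```text
time: 24.7
position: [0.557, 0.0563, 0.0348]
tool_rot: [0.056, 0.998, -0.0, 0.0]
ft_force: [-2.5, -0.0, -2.1]
grip_width: 0.0138
```

Emit:
move_arm(
  rows=[0.5,-0.1,0,0,0,0,1,0.5,0,0,0,0,0,1,0,0,0,0,0,0,1],
)

```text
time: 25.0
position: [0.558, 0.0562, 0.0347]
tool_rot: [0.056, 0.998, -0.0, 0.0]
ft_force: [-1.3, -1.0, -3.0]
grip_width: 0.0139
```

Emit:
move_arm(
  rows=[0.5,-0.1,0,0,0,0,1,0.5,-0.1,0,0,0,0,1,0,0,0,0,0,0,1],
)

```text
time: 25.3
position: [0.559, 0.056, 0.0348]
tool_rot: [0.056, 0.998, -0.0, 0.0]
ft_force: [-2.6, 1.6, -3.7]
grip_width: 0.0138
```

Emit:
move_arm(
  rows=[0.5,-0.1,0,0,0,0,1,0.5,0,0,0,0,0,1,0,0,0,0,0,0,1],
)

```text
time: 25.6
position: [0.56, 0.0559, 0.0348]
tool_rot: [0.056, 0.998, -0.0, 0.0]
ft_force: [-1.8, 0.3, -3.9]
grip_width: 0.0135
```

Emit:
move_arm(
  rows=[0.5,-0.1,0,0,0,0,1,0.5,0,0,0,0,0,1,0,0,0,0,0,0,1],
)

```text
time: 25.9
position: [0.561, 0.0558, 0.0348]
tool_rot: [0.056, 0.998, -0.0, 0.0]
ft_force: [-2.5, 0.1, -2.4]
grip_width: 0.0137
```

Emit:
move_arm(
  rows=[0.5,-0.1,0,0,0,0,1,0.5,0,0,0,0,0,1,0,0,0,0,0,0,1],
)

```text
time: 26.2
position: [0.5619, 0.0557, 0.0347]
tool_rot: [0.056, 0.998, -0.0, 0.0]
ft_force: [-2.5, 0.5, -3.2]
grip_width: 0.0138
```

```bash
python3 st.py
```

```text
t 26.20 s -111.91 nose 54.99 lat 0.09 z 34.75 yaw -6.44 tilt [ 0.01 -0.  ] F along -2.53 lat 0.24 z -3.21 M [0.08 0.51 0.02] w 13.77
```

Emit:
move_arm(
  rows=[0.3,0,0,0,0,0,1,0.3,-0.1,0,0,0,0,1,0,0,0,0,0,0,1],
)

```text
time: 26.5
position: [0.562, 0.0557, 0.0347]
tool_rot: [0.056, 0.998, 0.0, -0.0]
ft_force: [-2.9, 0.7, -2.2]
grip_width: 0.0137
```

```bash
python3 st.py
```

```text
t 26.50 s -111.82 nose 55.08 lat 0.06 z 34.69 yaw -6.43 tilt [-0.05  0.  ] F along -2.97 lat 0.37 z -2.19 M [ 0.06  0.62 -0.03] w 13.72
```

Emit:
move_arm(
  rows=[0.3,0,0,0,0,0,1,0.3,-0.1,0,0,0,0,1,0,0,0,0,0,0,1],
)

```text
time: 26.8
position: [0.5623, 0.0556, 0.0346]
tool_rot: [0.056, 0.998, 0.0, -0.001]
ft_force: [-4.8, 1.8, -2.6]
grip_width: 0.0135
```

```bash
python3 -c "
from st import *
for i in range(3): robot.camera('top'); st()
"
```

```text
t 26.80 s -111.53 nose 55.37 lat 0.02 z 34.64 yaw -6.43 tilt [-0.09  0.01] F along -4.93 lat 1.25 z -2.63 M [ 0.07  0.78 -0.05] w 13.48
t 26.85 s -111.53 nose 55.37 lat 0.05 z 34.65 yaw -6.43 tilt [-0.08  0.01] F along -4.85 lat -0.12 z -2.29 M [0.08 0.78 0.01] w 13.93
t 26.90 s -111.50 nose 55.40 lat 0.02 z 34.63 yaw -6.43 tilt [-0.08  0.01] F along -5.05 lat 0.49 z -1.62 M [ 0.17  0.79 -0.  ] w 13.39
t 26.95 s -111.51 nose 55.39 lat 0.01 z 34.61 yaw -6.43 tilt [-0.08  0.01] F along -4.92 lat 0.88 z -1.25 M [0.04 0.86 0.01] w 13.54
```

Emit:
move_arm(
  rows=[0.3,0,0,0,0,0,1,0.3,-0.1,0,0,0,0,1,0,0,0,0,0,0,1],
)

```text
time: 27.25
position: [0.5625, 0.0556, 0.0346]
tool_rot: [0.056, 0.998, 0.0, -0.001]
ft_force: [-5.8, 0.3, -0.5]
grip_width: 0.0137
```

```bash
python3 -c "
from st import *
for i in range(3): robot.camera('top'); st()
"
```

```text
t 27.25 s -111.36 nose 55.54 lat 0.02 z 34.60 yaw -6.43 tilt [-0.13  0.01] F along -5.80 lat -0.38 z -0.51 M [ 0.1   0.85 -0.07] w 13.67
t 27.30 s -111.35 nose 55.55 lat 0.01 z 34.60 yaw -6.43 tilt [-0.13  0.01] F along -4.97 lat -0.36 z -2.15 M [0.14 0.86 0.03] w 13.96
t 27.35 s -111.35 nose 55.55 lat 0.02 z 34.61 yaw -6.42 tilt [-0.13  0.01] F along -5.45 lat -1.01 z -0.93 M [0.01 0.94 0.02] w 13.82
t 27.40 s -111.32 nose 55.58 lat 0.01 z 34.61 yaw -6.43 tilt [-0.13  0.01] F along -5.79 lat -0.07 z -2.69 M [ 0.06  0.9  -0.02] w 13.57
```

Emit:
move_arm(
  rows=[0.4,0,0,0,0,0,1,0.3,-0.1,0,0,0,0,1,0,0,0,0,0,0,1,0,0,0,0,0,0,1],
)

```text
time: 27.8
position: [0.5625, 0.0556, 0.0346]
tool_rot: [0.056, 0.998, 0.0, -0.002]
ft_force: [-6.0, -0.0, -1.2]
grip_width: 0.0137
```

```bash
python3 -c "
from st import *
for i in range(3): robot.camera('top'); st()
"
```

```text
t 27.80 s -111.26 nose 55.64 lat 0.01 z 34.55 yaw -6.43 tilt [-0.2   0.02] F along -5.96 lat -0.68 z -1.17 M [ 0.09  0.92 -0.01] w 13.66
t 27.85 s -111.22 nose 55.68 lat 0.02 z 34.56 yaw -6.42 tilt [-0.2   0.02] F along -7.63 lat -0.36 z -0.46 M [0.06 0.93 0.01] w 13.68
t 27.90 s -111.26 nose 55.64 lat 0.02 z 34.54 yaw -6.42 tilt [-0.2   0.02] F along -6.66 lat -0.19 z -0.42 M [ 0.08  0.95 -0.  ] w 13.22
t 27.95 s -111.25 nose 55.65 lat 0.01 z 34.54 yaw -6.42 tilt [-0.2   0.02] F along -7.64 lat 0.93 z -0.31 M [ 0.1   0.96 -0.07] w 13.77
```

Emit:
move_arm(
  rows=[-0.8,0.1,0,0,0,0,1,-0.8,0.1,0,0,0,0,1,0,0,0,0,0,0,1],
)

```text
time: 28.25
position: [0.5626, 0.0556, 0.0347]
tool_rot: [0.056, 0.998, 0.0, -0.0]
ft_force: [-4.3, 1.1, -2.9]
grip_width: 0.0137
```

```bash
python3 -c "
from st import *
for i in range(3): robot.camera('top'); st()
"
```

```text
t 28.25 s -111.19 nose 55.71 lat -0.01 z 34.69 yaw -6.44 tilt [-0.01  0.  ] F along -4.35 lat 0.59 z -2.87 M [0.15 0.7  0.04] w 13.65
t 28.30 s -111.19 nose 55.71 lat -0.01 z 34.68 yaw -6.43 tilt [-0.01  0.  ] F along -4.18 lat -0.27 z -3.32 M [ 0.08  0.85 -0.06] w 13.54
t 28.35 s -111.20 nose 55.70 lat 0.02 z 34.69 yaw -6.43 tilt [-0.02  0.  ] F along -4.13 lat -0.58 z -2.47 M [ 0.09  0.8  -0.01] w 13.71
t 28.40 s -111.17 nose 55.73 lat -0.01 z 34.69 yaw -6.43 tilt [-0.01  0.  ] F along -4.49 lat 0.00 z -2.42 M [0.09 0.75 0.  ] w 13.77
```

Emit:
move_arm(
  rows=[-0.3,0,-0.2,0,0,0,1,0,0,0,0,0,0,1],
  grip_force=20,
)

```text
time: 28.6
position: [0.5627, 0.0554, 0.0346]
tool_rot: [0.056, 0.998, -0.0, 0.0]
ft_force: [-4.6, -0.6, -2.5]
grip_width: 0.0137
```

```bash
python3 st.py
```

```text
t 28.60 s -111.12 nose 55.78 lat -0.17 z 34.60 yaw -6.47 tilt [ 0.03 -0.  ] F along -4.56 lat -1.07 z -2.51 M [ 0.01  0.66 -0.15] w 13.67
```

Emit:
move_arm(
  rows=[0,0,0,0,0,0,1,0,0,0,0,0,0,1],
  grip_force=5,
)

```text
time: 28.8
position: [0.5627, 0.0554, 0.0346]
tool_rot: [0.056, 0.998, -0.0, 0.0]
ft_force: [-3.9, -1.2, -2.7]
grip_width: 0.014
```

```bash
python3 st.py
```

```text
t 28.80 s -111.09 nose 55.81 lat -0.12 z 34.64 yaw -6.43 tilt [ 0.04 -0.01] F along -3.71 lat -1.59 z -2.68 M [ 0.04  0.63 -0.1 ] w 13.97
```

Now open the jaws (to about 35 mm) and look before lifting.

Emit:
move_arm(
  rows=[0,0,0,0,0,0,0.8,0,0,0,0,0,0,0.7,0,0,0,0,0,0,0.6,0,0,0,0,0,0,0.6,0,0,0,0,0,0,0.6],
)

```text
time: 29.3
position: [0.563, 0.0555, 0.0348]
tool_rot: [0.056, 0.998, -0.0, 0.001]
ft_force: [-0.9, -1.1, -0.0]
grip_width: 0.0335
```

```bash
python3 st.py; python3 hold.py w20
```

```text
t 29.30 s -110.79 nose 56.11 lat -0.03 z 34.82 yaw -6.43 tilt [ 0.08 -0.01] F along -0.73 lat -1.19 z -0.04 M [-0.02  0.01  0.01] w 33.48
29.3 [0.563  0.0555 0.0348] yaw 6.431898411587412 [ 0.0561  0.9984 -0.      0.0007] F [-0.8623 -1.1021 -0.0447] w 0.03348233047337194 v 0.005814063654885519
blue [326.7456 250.591 ] 2543 top z 0.06672679708403662 rect ((0.5478053689002991, 0.05802837386727333), (0.013326079584658146, 0.02774631418287754), 82.82427215576172) tool y mid 0.0007339663674700552 tool x [0.003  0.0283]
blue [326.3267 328.6903] 352 top z 0.0667624485425117 rect ((0.5806488990783691, 0.05405668169260025), (0.012805462814867496, 0.008441919460892677), 84.81254577636719) tool y mid 0.0007578252129871277 tool x [-0.0216 -0.0141]
```

View pics/w20.png

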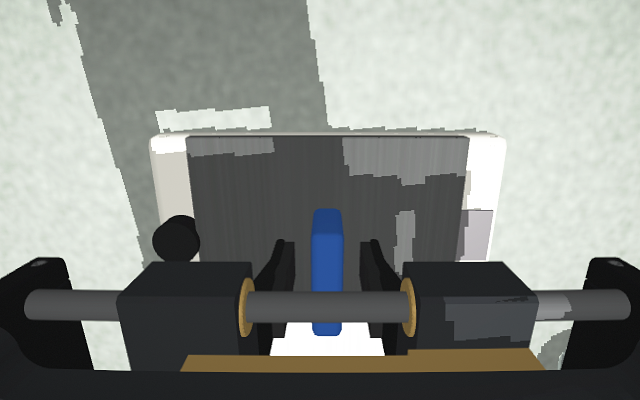

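Emit:
move_arm(
  rows=[0,0,5,0,0,0,0.6,0,0,10,0,0,0,0.6,0,0,15,0,0,0,0.6,0,0,15,0,0,0,0.6,-10,1,20,0,0,0,0.6,-15,2,20,0,0,0,0.6,-15,2,20,0,0,0,0.6,-15,2,20,0,0,0,0.6,-10,1,20,0,0,0,0.6,0,0,10,0,0,0,0.6,0,0,0,0,0,0,0.6,0,0,0,0,0,0,0.6],
)

```text
time: 30.55
position: [0.4981, 0.0634, 0.1896]
tool_rot: [0.056, 0.998, -0.0, 0.001]
ft_force: [-0.1, 0.1, -0.3]
grip_width: 0.0348
```

```bash
python3 look.py d21; python3 hold.py w21; python3 - <<'E'
from h import *
import pickle
o,c=pickle.load(open('w21.pkl','rb')); P=cloud(c)
O=np.array([.6731,.0431]); ex=np.array([.9937,-.1122]); ey=np.array([.1122,.9937])
s=(P[...,:2]-O)@ex*1e3; t=(P[...,:2]-O)@ey*1e3; z=P[...,2]*1e3
m=(z>36)&(z<41)&(abs(t)<41.5)&(s>-105)&(s<-45)
for a in range(-88,-45,6):
    k=m&(abs(s-a)<1.5)
    if k.sum()>3: print(a,t[k].min().round(2),t[k].max().round(2),np.median(z[k]).round(2), z[k&(t<-25)].mean().round(2),z[k&(t>25)].mean().round(2))
k=m&(abs(t)<35); print('rear edge s',np.percentile(s[k],[0,.5,1]))
E
```

```text
t 30.55 s -176.21 nose -9.31 lat 0.55 z 189.61 yaw -6.44 tilt [ 0.06 -0.01] F along -0.09 lat 0.12 z -0.25 M [ 0.02  0.04 -0.03] w 34.79
t 30.60 s -176.60 nose -9.70 lat 0.54 z 189.08 yaw -6.44 tilt [-0.02  0.  ] F along -0.07 lat -0.00 z -0.66 M [-0.03  0.02 -0.04] w 34.91
t 30.65 s -176.84 nose -9.94 lat 0.50 z 188.74 yaw -6.44 tilt [-0.07  0.01] F along -0.35 lat -0.21 z 0.90 M [-0.02 -0.04  0.01] w 34.90
30.65 [0.4974 0.0634 0.1887] yaw 6.444335984066299 [ 0.0562  0.9984  0.     -0.0006] F [-0.3684 -0.1722  0.8986] w 0.03489802374027604 v 0.007410673893887062
blue [326.1574 252.0234] 896 top z 0.06690230873857332 rect ((0.5592366456985474, 0.05665932223200798), (0.01293308287858963, 0.050308868288993835), 83.84706115722656) tool y mid 0.00021498244012227094 tool x [-0.0859 -0.0383]
-88 -31.87 34.16 37.49 37.62 37.41
-82 -32.09 34.28 37.87 37.57 37.86
-76 -33.23 35.6 37.9 37.9 37.76
-70 -34.49 36.62 37.83 37.65 37.96
-64 -34.54 37.93 37.71 37.91 37.61
rear edge s [-94.48023961 -94.03978712 -93.85042355]
```

View pics/scene_d21.png

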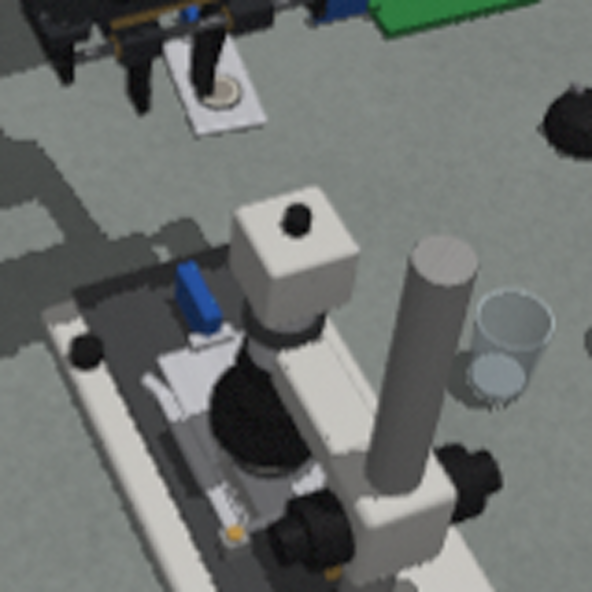

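View pics/w21.png

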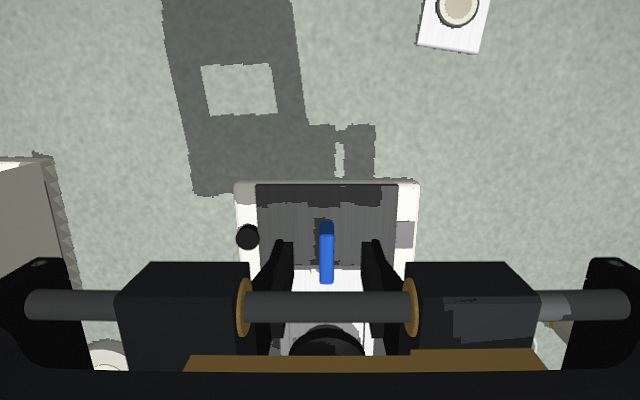

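```bash
python3 - <<'E'
from h import *
import pickle
a=pickle.load(open('d0.pkl','rb'))['scene']['color'].astype(int); b=pickle.load(open('d21.pkl','rb'))['scene']['color'].astype(int)
D=(abs(a-b).sum(2)>120)
n,l,s,c=cv2.connectedComponentsWithStats(D.astype(np.uint8))
print([(c[i].round().tolist(),int(s[i,4])) for i in range(1,n) if s[i,4]>15])
print(robot.get_obs()['time']); print(robot.hand_in())
E
```

```text
[([451.0, 2.0], 95), ([431.0, 18.0], 754), ([472.0, 5.0], 55), ([258.0, 14.0], 55), ([481.0, 19.0], 141), ([317.0, 115.0], 13286), ([462.0, 35.0], 125), ([191.0, 33.0], 21), ([220.0, 62.0], 120), ([206.0, 120.0], 432), ([372.0, 107.0], 18), ([229.0, 123.0], 19), ([384.0, 164.0], 159), ([396.0, 185.0], 589), ([392.0, 206.0], 24), ([343.0, 208.0], 48), ([344.0, 233.0], 394), ([366.0, 262.0], 201)]
30.7
the job is handed in; nothing more can be done
None
```

I slid the holder in until it met the end buffer, seated it gently, let go and lifted the arm clear. I then handed the job in at about 30.7 s of the 70 s allowed; no verdict is reported.

- **Seating:** I took the larger white holder by its blue handle, laid it on the stage with the nose just ahead of the rail mouth, and pushed it under the clips in 1 mm steps. I felt the buffer with the nose about 55 mm beyond the lens axis.
- **Buffer force:** Pressing went roughly 0.75 mm further. That is about 3 N by position and about 3.6 N from the wrist force less friction. Both are estimates, since the buffer force itself can't be read. I eased off the push before opening the jaws, and the handle moved no more than a few tenths of a millimetre on release.
- **Final position:** The plate top read about 37.8 mm above the desk on both sides (38 expected, so flat), within about 0.5 mm of the rail centre line and square.
- **Surroundings:** Comparing the first and last scene pictures showed changes only around the arm, its shadow, the holder and the stage, so no bystander moved visibly. I saw no sign of contact with the ring light or lens.

**Checks that disagreed:** The wrist camera read the plate's rear edge about 5 mm nearer the robot than the nose position implies. I put that down to the neck between plate and handle, because the handle position agreed to within about 0.5 mm. The wrist camera also read about 0.8 mm off sideways, and I corrected for that. The top camera then agreed with the arm to about 0.3 mm on the centre line.

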